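# Tighten the bath tap's nut

## Robot

A 6-joint arm with a two-finger parallel gripper is mounted at the origin on the work surface. World frame = base frame: x ahead of the robot, y to its left, z up, the work surface at z = 0. Lengths are in m, angles in rad, forces in N, time in s.
With the tool pointing down it reaches from about 0.25 to 0.725 m from the base axis. Payload 4 kg.
Tool frame: the origin (TCP) lies midway between the tips of the shut fingers; the grasp point (between the pads) lies 19 mm behind it; z points along the fingers, y is the direction in which the jaws open and shut (so a half turn about z gives the same grasp; the last joint's range is limited). The gripper opens to 85 mm and grips with 20 to 120 N. Pads are 22 mm wide; open, the fingers measure 114 mm over their backs; the gripper's body (76 mm by 85 mm) begins 54 mm behind the grasp point. The pads swing forward as they close: fully open they stand 13 mm farther back than shut.
Start: joints at [1.327, 0.241, 0.005, 1.335, 0, 1.571], TCP at [0.121, 0.485, 0.231] pointing down, gripper open.
Joint ranges: [-2.72, 2.72], [-1.05, 1.87], [-1.09, 1.28], [-1.99, 2.15], [-1.42, 1.44], [-3.14, 3.14]. Speed limits (rad/s): [2.79, 2.79, 3.14, 3.14, 3.14, 3.14].

## Interface

Orientations are given as a unit quaternion [x, y, z, w].
In Python, from workcell import get_obs, camera, camera_model, job_done, masks_of gives the robot as it stands.
- The arm moves only by the tool jog_arm, never from a script. Its argument "deltas" is a list that holds one entry, the list of rows, each a list of 7 numbers: the shift along the tool's x, y, z in mm, then the turn, a rotation vector about the tool's x, y, z in degrees, then the finger opening in mm, from 0 to 85.4. A call has 1 to 5 rows; each row shifts and turns the pose as measured when the row begins, along the tool's axes as they then stand; what a row does not reach is not made up. A row lasts 1/10 s, in which the tool goes at most 50 mm and 8.59 degrees, less where a joint would pass 70% of its speed; a pose out of reach is approached as far as the arm can. A call with a gripper value outside its range is refused whole. The fingers move at their own pace and stop on an object; the grip force is fixed at half the most. Time passes only in rows, so rows that do not move let the fingers close. It gives the time, the measured TCP pose, the force and the opening at its end, in the units of the state.
- get_obs(): the state, without advancing time (a new reading comes with each control period).
- camera(name): name is "scene" or "top"; returns the picture (400x640x3 uint8, red, green, blue); there is no depth.
- camera_model(name): a dict with "fovy" (degrees; the focal length in pixels is half the picture's height over the tangent of half this angle, whatever the lens; pixels are square), "cx", "cy" (the principal point, pixels), "pose" (4x4, takes a point from camera to world coordinates). Camera axes: x right, y down, z forward; pixel columns grow to the right and rows downward; lengths in m; the calibration is good to about 2 mm. A picture is of the moment at which its call begins. camera_model takes no time and is no camera call.
- job_done(): hands the job in, once; it reports no verdict.
Trained networks look in the newest picture that a camera, given by its name, has taken for a name from the list of things; names that differ only in an ending like _2 or _b are one class to them, and where a whole thing is asked for, a point or a joint stands for the part that bears it (a point fixed in the world has none). Each returns a list of dicts, best first, with "conf" (0 to 1); they miss things now and then, are a little off and sometimes report something else, mostly with a low value. They report only what shows in the picture. A call takes as long as a camera call. They do not tell look-alikes from the thing itself.
- masks_of(target, camera): "pixels" (400x640 bool, what is visible of it) and "at" ([column, row] in pixels, amid what is visible of it).
The state is a dict: "clock": time; "joint_pos": joint angles; "joint_vel": joint speeds; "tau": joint torques, N m; "eef_pos": TCP position; "tool_rot": TCP orientation; "ft_force": force on the tool from outside, world axes, zero at the start; "ft_torque": the same for the moment, N m; "grip_width": finger opening in m.
Only numpy, scipy, OpenCV 4.12 (cv2) and the standard library are available. Lean on these libraries where they do the work, as an engineer would, in place of code of your own. Each camera call takes 0.05 s, during which the arm holds its last target. There are 200 camera calls.

## Task

The big blue nut on the toy bath's tap is loose: turn it clockwise with the gripper alone until its white stripe points at the yellow mark on the disc below, no further. Then pick up the toy spanner, fit its jaw on the nut and tighten on with it until the stripe points at the red mark, keeping the fingers off the nut. Finally lay the spanner down gently, flat on the blue mat, and leave the other toys where they stand.

Things in the scene. Friction and masses are not known exactly. Their poses are not given: they have to be found in the camera images.
- tap: Steel toy tap with its steel toy bathtub, one fixed piece. Origin on the table, on the vertical axis of tap and nut; z up; +x along the spout towards the tub. Tub 200 x 110 mm, from x 45 to 245 mm, rim 55 mm high; spout's top 68 mm high. White disc of radius 62 mm (top 76 mm high) under the nut carries two painted marks. A stem with a blue cap (radius 12 mm) rises above the nut to 138 mm.
- yellow_mark (a point): Yellow painted mark, 15 x 9 mm, on top of the white disc, 53 mm from the axis, in the direction 1.4 rad from the tap's +x (anticlockwise seen from above).
- red_mark (a point): Red painted mark, 15 x 9 mm, on top of the white disc, 53 mm from the axis, in the direction 0.6 rad from the tap's +x.
- nut_base (a point): Blue plastic hexagonal nut, captive on the tap, turning about the vertical axis; 56 mm across flats, 65 mm across corners, 30 mm tall. This point: on the axis at its underside, 88 mm above the table; z up. Its x axis points through the middle of the flat with the white stripe (on the top face and down that flat); flat normals lie at 0, 60, 120 .. degrees from x.
- nut (a joint): Turn of the nut in rad, growing clockwise seen from above. The stripe's direction is 2.6 minus this value, from the tap's +x: at the yellow mark at 1.2, at the red mark at 2.0. Starts at 0 to 0.3; can go to 3.0. Stays where it is left; needs about 0.22 N m, rising to 0.33 N m at the red mark.
- spanner: Open-ended toy spanner, 200 mm long, about 0.12 kg, lying flat on the mat. Origin at the handle's grip place on its underside, z up, +x along it towards the jaw. Grey handle 24 mm wide, 22 mm tall, free to grip from x -78 to +42 mm; centre of mass about x +25 mm. Orange fork from x +42 to +122 mm, 18 mm tall, 90 mm wide over its prongs.
- spanner_jaw (a point): Centre of the fork's slot, x +95 mm, 9 mm above the underside: on the nut's axis when fitted. Slot 62 mm wide between 14 mm prongs, its flat floor at x +58 mm, open towards +x and through from top to bottom: lower it over the nut or slide it on from the side. It fits with two opposite flats against the prongs, the spanner's y axis along a flat's normal (it slips 0.23 rad either way before it bites).
- spanner_mid (a point): Middle of the spanner's length, on its underside (x +22 mm).
- mat: Blue tool mat fixed on the table, 260 x 130 x 3 mm, x along its length; origin at the centre of its underside.
- soap_dish: pink ceramic soap dish, 110 x 70 x 24 mm; loose, stands on the table; origin at the centre of its underside.
- step_stool: green plastic toy step stool, about 140 x 130 x 70 mm; loose, stands on the table; origin at the centre of its underside.
- shampoo: yellow toy shampoo bottle, 48 mm across, 120 mm tall; loose, stands on the table; origin at the centre of its underside.
- beaker: blue ceramic toy mug, 64 mm across, 70 mm tall; loose, stands on the table; origin at the centre of its underside.
- duck: yellow toy duck, 60 mm across, 85 mm tall; loose, stands on the table; origin at the centre of its underside.
Mind the look-alikes: they are no part of the job. Leave any black or green look-alike of the spanner alone.

How it is judged:
On the way, in this order (a step that is already met when the one before it is completed fails the run):
1. the nut is turned by hand until its stripe points at the yellow mark (joint 1.0 to 1.4) (value of joint nut between 1 and 1.4 rad), for 0.2 s.
2. the nut is tightened with the spanner until its stripe points at the red mark (joint 1.86 to 2.14) (value of joint nut between 1.86 and 2.14 rad), for 0.2 s.
At the end, for the whole second after the job is handed in: The nut's stripe points at the red mark within 0.14 rad (joint 1.86 to 2.14), and the spanner lies still, flat (within 0.1 rad, right side up) on the mat, its middle within 90 mm lengthwise and 50 mm sideways of the mat's centre (all of step 2 and x of spanner_mid in the frame of mat between -0.09 and 0.09 m and y of spanner_mid in the frame of mat between -0.05 and 0.05 m and z of spanner_mid in the frame of mat below 0.01 m and angle between spanner's own z axis and vertical below 0.1 rad and linear speed of spanner below 0.02 m/s); the robot touches nothing.
It fails at once if the spanner is used on the nut before it has been turned by hand (pressed against it while the joint is under 0.95) (value of joint nut below 0.95 rad and contact force between spanner and nut above 1 N).
It fails at once if the gripper or arm touches the nut when it is well past the yellow mark (joint over 1.45) (value of joint nut above 1.45 rad and contact force between any of the fingers, the arm and nut above 0.5 N).
It fails at once if the nut is overtightened (joint over 2.4) (value of joint nut above 2.4 rad).
It fails at once if the spanner is dropped (falls freely about 25 mm or more) (contact force between the fingers and spanner below 0.1 N and linear speed of spanner above 0.7 m/s).
It fails at once if another toy is moved by more than 30 mm (distance of any of soap_dish, step_stool, shampoo, beaker, duck from where it was at the start of the episode above 0.03 m).
It also fails if it takes over 72 s, if anything falls off the work surface, if the arm or the gripper's body presses on something with over 40 N, if the wrist force passes 120 N, or if a joint passes its speed limit or range.

## Working session

There is one attempt and no reset: what is moved stays moved. The work goes in short steps, Python scripts to look and compute and a tool call to move; the robot and the scene stay as the last step left them, time stands still between calls to the robot, and variables do not carry over. Pictures are saved under pics/ and viewed, about 8 in all and at most 12, crops included, and the job is handed in when it is done.

Besides the shell and the picture viewer there is one more tool, called by a JSON object that holds its "name" and its "arguments", one argument or row to a line. jog_arm: Moves the arm, as the interface text tells. Its arguments: {"type":"object","properties":{"deltas":{"type":"array"}},"required":["deltas"]}

```bash
mkdir -p pics; ls; cat > h.py <<'E'
import numpy as np, cv2
from workcell import *
def K(n):
    m=camera_model(n); f=200/np.tan(np.radians(m['fovy'])/2); return f,m['cx'],m['cy'],np.array(m['pose'])
def ray(n,p):
    f,cx,cy,T=K(n); d=T[:3,:3]@np.array([(p[0]-cx)/f,(p[1]-cy)/f,1]); return T[:3,3],d/np.linalg.norm(d)
def atz(n,p,z):
    o,d=ray(n,p); return o+d*(z-o[2])/d[2]
def proj(n,X):
    f,cx,cy,T=K(n); c=T[:3,:3].T@(np.array(X)-T[:3,3]); return np.array([cx+f*c[0]/c[2],cy+f*c[1]/c[2]])
def tri(p,q):
    a,u=ray('scene',p); b,v=ray('top',q); M=np.stack([u,-v],1); s=np.linalg.lstsq(M,b-a,rcond=None)[0]
    P,Q=a+s[0]*u,b+s[1]*v; return (P+Q)/2,np.linalg.norm(P-Q)
def snap(n,f):
    im=camera(n); cv2.imwrite('pics/'+f,im[:,:,::-1]); return im
E
python3 - <<'E'
from h import *
np.set_printoptions(precision=4,suppress=True)
o=get_obs(); print(o)
for n in('scene','top'):
    snap(n,n+'0.png'); print(n,K(n))
    for t in('tap','nut','spanner','mat','soap_dish','step_stool','shampoo','beaker','duck'):
        print(t,[(round(r['conf'],2),np.round(r['at']),int(r['pixels'].sum())) for r in masks_of(t,n)])
E
```

```text
pics
{'clock': 0.0, 'joint_pos': array([ 1.327 ,  0.2414,  0.0037,  1.3352, -0.    ,  1.5708]), 'joint_vel': array([-0.0003,  0.0011, -0.0017, -0.0006, -0.0004,  0.001 ]), 'tau': array([ -0.0004, -37.2315,  25.241 ,   0.017 ,   0.0001,   0.    ]), 'eef_pos': array([0.1205, 0.4846, 0.2304]), 'tool_rot': array([ 0.1216,  0.9926, -0.001 , -0.0001]), 'ft_force': array([-0.4577, -1.1509,  0.2516]), 'ft_torque': array([-0.0311,  0.0921,  0.0054]), 'grip_width': 0.08556078841818723}
scene (np.float64(502.872367112096), 314.09849553003875, 191.28810131489496, array([[ 0.6345,  0.5699, -0.5222,  1.4331],
       [ 0.7729, -0.4766,  0.4189, -0.7913],
       [-0.0101, -0.6694, -0.7429,  1.4697],
       [ 0.    ,  0.    ,  0.    ,  1.    ]]))
tap [(0.75, array([292., 250.]), 2985)]
nut [(0.66, array([268., 221.]), 249)]
spanner [(0.79, array([231., 208.]), 497), (0.76, array([330., 130.]), 399), (0.65, array([290., 247.]), 2880), (0.6, array([378., 184.]), 519), (0.56, array([367., 246.]), 491), (0.31, array([225., 293.]), 353)]
mat [(0.82, array([360., 181.]), 1179)]
soap_dish []
step_stool [(0.
[... 363 characters left out ...]
0.0039, -0.0044,  0.0132],
       [ 0.0052, -0.2155, -0.9765,  1.1575],
       [ 0.    ,  0.    ,  0.    ,  1.    ]]))
tap [(0.63, array([391., 155.]), 3756)]
nut [(0.56, array([406., 181.]), 392), (0.5, array([248., 188.]), 2747)]
spanner [(0.96, array([325., 117.]), 709), (0.73, array([405., 265.]), 813), (0.7, array([240., 167.]), 674), (0.67, array([212., 295.]), 796)]
mat [(0.87, array([251., 186.]), 2699)]
soap_dish [(0.79, array([319., 192.]), 840)]
step_stool [(0.96, array([170., 184.]), 2112)]
shampoo [(0.74, array([480., 159.]), 367), (0.72, array([462., 201.]), 570), (0.49, array([322., 196.]), 830)]
beaker [(0.52, array([166., 147.]), 320)]
duck [(0.58, array([170., 145.]), 354)]
```

```bash
python3 -c "
import cv2
for n in('top','scene'):
    im=cv2.imread(f'pics/{n}0.png'); c=im[80:330,130:530] if n=='top' else im[90:340,180:480]
    cv2.imwrite(f'pics/{n}0c.png',cv2.resize(c,None,fx=2 if n=='top' else 2.4,fy=2 if n=='top' else 2.4,interpolation=2))"
```

```text
(no output)
```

View pics/top0c.png

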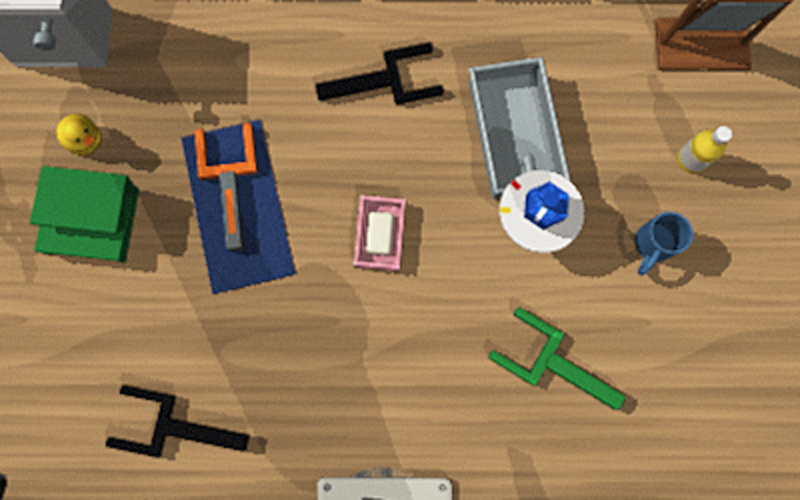

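View pics/scene0c.png

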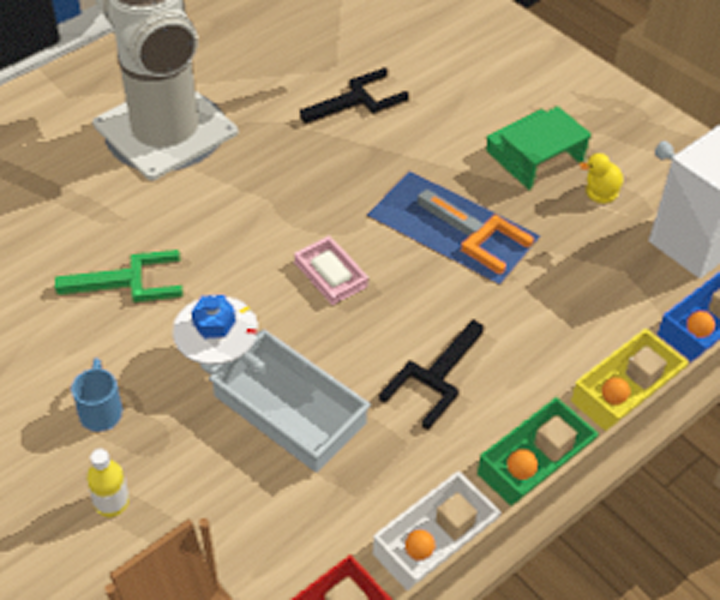

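Views 1 and 2 show the orange and grey spanner on the blue mat, jaw away from the robot (top pixel about (240,167)). The nut on its white disc is at top (404,183), with the red mark at (388,172) and the yellow mark at (382,185). The tub lies beyond it, with mug and bottle to the right. I'll measure these precisely next.

```bash
cat >> h.py <<'E'
from scipy.optimize import minimize, least_squares
def hsv(im): return cv2.cvtColor(im,cv2.COLOR_RGB2HSV).astype(int)
def cmask(im,lo,hi,box):
    h=hsv(im); m=np.all((h>=lo)&(h<=hi),2); b=np.zeros(m.shape,bool); b[box[1]:box[3],box[0]:box[2]]=1; m&=b
    n,l,s,c=cv2.connectedComponentsWithStats(m.astype(np.uint8))
    if n<2: return m,None
    k=1+s[1:,4].argmax(); return l==k,c[k]
E
python3 - <<'E'
from h import *
np.set_printoptions(precision=4,suppress=True)
A={n:cv2.imread(f'pics/{n}0.png')[:,:,::-1].copy() for n in('top','scene')}
B={'top':(370,160,425,210),'scene':(248,205,292,245)}
S={'top':(215,135,265,210),'scene':(345,160,408,208)}
def both(lo,hi,box):
    c={n:cmask(A[n],lo,hi,box[n]) for n in A}
    print({n:(c[n][0].sum(),c[n][1]) for n in c}); 
    try: print('   ',*tri(c['scene'][1],c['top'][1]))
    except Exception as e: print(e)
    return c
print('red');both((0,120,90),(7,255,255),B)
print('yellow');both((20,110,120),(32,255,255),B)
print('blue nut');both((105,120,40),(125,255,255),B)
print('orange fork');both((5,150,120),(16,255,255),S)
# disc
for n in A:
    h=hsv(A[n]); b=B[n]; m=((h[:,:,1]<40)&(h[:,:,2]>150)).astype(np.uint8)
    mm=np.zeros_like(m); mm[b[1]:b[3],b[0]:b[2]]=m[b[1]:b[3],b[0]:b[2]]
    hull=cv2.convexHull(np.argwhere(mm)[:,::-1].astype(np.int32)); e=cv2.fitEllipse(hull); print(n,'disc',e, atz(n,e[0],.076))
E
python3 -c "
import cv2
im=cv2.imread('pics/top0.png'); a=cv2.resize(im[155:215,370:430],(560,560),interpolation=0)
cv2.imwrite('pics/nz.png',a)"
```

```text
red
{'top': (np.int64(12), array([387.5, 172. ])), 'scene': (np.int64(8), array([284.5, 227.5]))}
    [ 0.5175 -0.1916  0.0732] 0.001460675432040219
yellow
{'top': (np.int64(11), array([381.7273, 184.4545])), 'scene': (np.int64(7), array([281.7143, 218.2857]))}
    [ 0.4788 -0.1737  0.0738] 0.002939452732769064
blue nut
{'top': (np.int64(342), array([402.9883, 182.0205])), 'scene': (np.int64(228), array([268.3904, 221.5088]))}
    [ 0.4793 -0.2302  0.1012] 0.002663925114579032
orange fork
{'top': (np.int64(309), array([242.5275, 157.5728])), 'scene': (np.int64(233), array([385.2876, 190.3906]))}
    [0.5813 0.2519 0.0081] 0.0042705150651869105
top disc ((397.180908203125, 177.075439453125), (43.92352294921875, 60.812660217285156), 155.4530029296875) [ 0.5017 -0.2184  0.076 ]
scene disc ((272.0278015136719, 229.2406005859375), (31.165441513061523, 42.035160064697266), 112.692138671875) [ 0.4971 -0.2315  0.076 ]
```

View pics/nz.png

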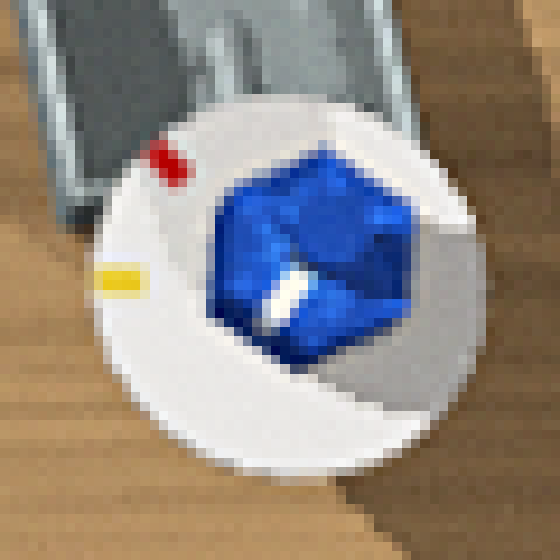

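```bash
cat >> h.py <<'E'
def xf(p,P):
    x,y,z,a=p; c,s=np.cos(a),np.sin(a); P=np.asarray(P,float); return np.stack([x+c*P[:,0]-s*P[:,1],y+s*P[:,0]+c*P[:,1],z+P[:,2]],1)
FORK=[((42,-45),(58,-45),(58,45),(42,45)),((42,31),(122,31),(122,45),(42,45)),((42,-45),(122,-45),(122,-31),(42,-31))]
HAND=[((-78,-12),(42,-12),(42,12),(-78,12))]
def sil(n,p,parts,h,u=8):
    m=np.zeros((400*u,640*u),np.uint8)
    for q in parts:
        X=np.array([(a/1e3,b/1e3,z) for z in(0,h) for a,b in q]); px=np.array([proj(n,w) for w in xf(p,X)])
        cv2.fillConvexPoly(m,cv2.convexHull(((px+.5)*u).astype(np.int32)),255)
    return cv2.resize(m,(640,400),interpolation=cv2.INTER_AREA)/255.
def fit_sil(masks,p0,parts,h,free=(0,1,3)):
    free=list(free)
    def c(v):
        p=np.array(p0,float); p[free]+=v; t=0
        for n,m in masks.items(): s=sil(n,p,parts,h,4); t+=1-np.minimum(s,m).sum()/np.maximum(s,m).sum()
        return t
    k=len(free); sx=np.vstack([np.zeros(k)]+[np.eye(k)[i]*(.1 if free[i]==3 else .012) for i in range(k)])
    r=minimize(c,np.zeros(k),method='Nelder-Mead',options=dict(initial_simplex=sx,maxiter=150,xatol=1e-4,fatol=1e-4))
    p=np.array(p0,float); p[free]+=r.x; return p,r.fun
def disc(ims,p0,z=.076,R=.062):
    t=np.linspace(0,2*np.pi,72,endpoint=False)
    I={n:cv2.GaussianBlur(np.clip(hsv(i)[:,:,2]-1.5*hsv(i)[:,:,1],-100,255).astype(np.float32),(3,3),.7) for n,i in ims.items()}
    def c(v):
        e=0
        for n in I:
            for r,s in((R-.004,-1),(R+.004,1)):
                q=np.array([proj(n,(v[0]+r*np.cos(a),v[1]+r*np.sin(a),z)) for a in t],np.float32)
                e+=s*cv2.remap(I[n],q[None,:,0],q[None,:,1],1).mean()
        return e
    r=minimize(c,p0,method='Nelder-Mead',options=dict(initial_simplex=np.array([p0,np.add(p0,(.006,0)),np.add(p0,(0,.006))]),xatol=1e-4)); return r.x,r.fun
E
python3 - <<'E'
from h import *
np.set_printoptions(precision=4,suppress=True)
A={n:cv2.imread(f'pics/{n}0.png')[:,:,::-1].copy() for n in('top','scene')}
d0=atz('top',(400.6,185.3),.076)[:2]; print(d0, atz('scene',(269.1,226.2),.076))
for k in ('top','scene',None):
    print(k,disc({n:A[n] for n in A if k in(None,n)},d0))
S={'top':(215,135,265,210),'scene':(345,160,408,208)}
M={n:cmask(A[n],(3,130,70),(17,255,255),S[n])[0] for n in A}
print({n:m.sum() for n,m in M.items()})
for k in ('top','scene',None):
    print(k,fit_sil({n:M[n] for n in M if k in(None,n)},(.5,.25,.003,0.1),FORK,.018))
print('zfree',fit_sil(M,(.5,.25,.003,0.1),FORK,.018,(0,1,2,3)))
# mat
W={'top':(215,130,290,235),'scene':(325,155,410,212)}
for n in A:
    h=hsv(A[n]); m=(h[:,:,0]>100)&(h[:,:,0]<125)&(h[:,:,1]>110); b=W[n]; z=np.zeros(m.shape,np.uint8); z[b[1]:b[3],b[0]:b[2]]=m[b[1]:b[3],b[0]:b[2]]
    z=cv2.morphologyEx(z,cv2.MORPH_OPEN,np.ones((2,2)))
    r=cv2.minAreaRect(np.array([atz(n,p,.003)[:2]*1000 for p in np.argwhere(z)[:,::-1]],np.float32)); print('mat',n,r)
E
```

```text
[ 0.4767 -0.2274] [ 0.4796 -0.2315  0.076 ]Traceback (most recent call last):
  File "<stdin>", line 6, in <module>
  File "h.py", line 52, in disc
    r=minimize(c,p0,method='Nelder-Mead',options=dict(initial_simplex=np.array([p0,np.add(p0,(.006,0)),np.add(p0,(0,.006))]),xatol=1e-4)); return r.x,r.fun
    res = _minimize_neldermead(fun, x0, args, callback, bounds=bounds,
                               **options)
    fxr = func(xr)
    fx = function(np.copy(x), *(wrapper_args + args))
  File "h.py", line 49, in c
    q=np.array([proj(n,(v[0]+r*np.cos(a),v[1]+r*np.sin(a),z)) for a in t],np.float32)
                ~~~~^^^^^^^^^^^^^^^^^^^^^^^^^^^^^^^^^^^^^^^^^
  File "h.py", line 10, in proj
    f,cx,cy,T=K(n); c=T[:3,:3].T@(np.array(X)-T[:3,3]); return np.array([cx+f*c[0]/c[2],cy+f*c[1]/c[2]])
              ~^^^
  File "h.py", line 4, in K
    m=camera_model(n); f=200/np.tan(np.radians(m['fovy'])/2); return f,m['cx'],m['cy'],np.array(m['pose'])
ValueError: time passes only in moves, steps and waits
```

```bash
python3 - <<'E'
s=open('h.py').read()
s=s.replace("def K(n):\n    m=camera_model(n);","import functools,os,pickle\n@functools.lru_cache\ndef K(n):\n    if not os.path.exists(n+'.pkl'): pickle.dump(camera_model(n),open(n+'.pkl','wb'))\n    m=pickle.load(open(n+'.pkl','rb'));")
open('h.py','w').write(s)
E
cat > m.py <<'E'
from h import *
np.set_printoptions(precision=4,suppress=True)
A={n:cv2.imread(f'pics/{n}0.png')[:,:,::-1].copy() for n in('top','scene')}
d0=atz('top',(400.6,185.3),.076)[:2]; print(d0, atz('scene',(269.1,226.2),.076))
for k in ('top','scene',None):
    print(k,disc({n:A[n] for n in A if k in(None,n)},d0))
S={'top':(215,135,265,210),'scene':(345,160,408,208)}
M={n:cmask(A[n],(3,130,70),(17,255,255),S[n])[0] for n in A}
print({n:m.sum() for n,m in M.items()})
for k in ('top','scene',None):
    print(k,fit_sil({n:M[n] for n in M if k in(None,n)},(.5,.25,.003,0.1),FORK,.018))
print('zfree',fit_sil(M,(.5,.25,.003,0.1),FORK,.018,(0,1,2,3)))
W={'top':(215,130,290,235),'scene':(325,155,410,212)}
for n in A:
    h=hsv(A[n]); m=(h[:,:,0]>100)&(h[:,:,0]<125)&(h[:,:,1]>110); b=W[n]; z=np.zeros(m.shape,np.uint8); z[b[1]:b[3],b[0]:b[2]]=m[b[1]:b[3],b[0]:b[2]]
    z=cv2.morphologyEx(z,cv2.MORPH_OPEN,np.ones((2,2)))
    r=cv2.minAreaRect(np.array([atz(n,p,.003)[:2]*1000 for p in np.argwhere(z)[:,::-1]],np.float32)); print('mat',n,r)
E
python3 m.py
```

```text
[ 0.4767 -0.2274] [ 0.4796 -0.2315  0.076 ]
top (array([ 0.4778, -0.2272]), np.float64(-181.98757934570312))
scene (array([ 0.4805, -0.2321]), np.float64(-62.491233825683594))
None (array([ 0.4778, -0.2279]), np.float64(-227.43252563476562))
{'top': np.int64(343), 'scene': np.int64(246)}
top (array([0.5083, 0.243 , 0.003 , 0.1314]), np.float64(0.19077210170282244))
scene (array([0.5088, 0.2372, 0.003 , 0.1431]), np.float64(0.18474246714776))
None (array([0.5086, 0.2427, 0.003 , 0.1219]), np.float64(0.4812780106977552))
zfree (array([ 0.5091,  0.2416, -0.0012,  0.151 ]), np.float64(0.43720484710512086))
mat top ((501.0905456542969, 229.78634643554688), (256.8948669433594, 126.97686004638672), 13.9492769241333)
mat scene ((513.6090087890625, 227.32086181640625), (252.5703887939453, 123.96089935302734), 13.972272872924805)
```

```bash
cat >> h.py <<'E'
from scipy.spatial.transform import Rotation as R
def down(yang): # tool pointing down with its y axis at world angle yang
    y=np.array([np.cos(yang),np.sin(yang),0]); z=np.array([0,0,-1.]); return R.from_matrix(np.stack([np.cross(y,z),y,z],1))
def plan(pos,yang,n=None,step=40,deg=7.5):
    """rows (dx dy dz mm, rotvec deg) from the present pose to the target"""
    o=get_obs(); p,q=np.array(o['eef_pos']),R.from_quat(o['tool_rot']); q1=down(yang); rv=(q.inv()*q1).as_rotvec(degrees=True); d=np.array(pos)-p
    n=n or int(max(np.ceil(np.linalg.norm(d)*1e3/step),np.ceil(np.linalg.norm(rv)/deg),1))
    for i in range(n):
        print(np.round(np.r_[(q.inv().apply(d/n))*1e3,rv/n],1).tolist()); q=q*R.from_rotvec(rv/n,degrees=True)
def state():
    o=get_obs(); q=R.from_quat(o['tool_rot']); y=q.apply([0,1,0]); z=q.apply([0,0,1])
    print('t',round(o['clock'],2),'p',np.round(o['eef_pos'],4),'yang',round(np.arctan2(y[1],y[0]),3),'z',np.round(z,3),'F',np.round(o['ft_force'],1),'T',np.round(o['ft_torque'],2),'w',round(o['grip_width'],4),'j',np.round(o['joint_pos'],2))
def nutfit(masks,c,a0):
    def prism(n,a):
        u=4; m=np.zeros((1600,2560),np.uint8)
        for k,r,z0,z1,off in((6,.0325,.088,.118,np.pi/6),(24,.012,.118,.138,0)):
            t=np.arange(k)*2*np.pi/k+a+off; px=np.array([proj(n,(c[0]+r*np.cos(w),c[1]+r*np.sin(w),z)) for z in(z0,z1) for w in t])
            cv2.fillConvexPoly(m,cv2.convexHull(((px+SH[n]+.5)*u).astype(np.int32)),255)
        return cv2.resize(m,(640,400),interpolation=cv2.INTER_AREA)/255.
    SH={n:np.zeros(2) for n in masks}
    best=None
    for a in np.linspace(a0-.52,a0+.52,27):
        t=0
        for n,m in masks.items():
            s=prism(n,a); SH[n]=SH[n]+(np.argwhere(m)[:,::-1].mean(0)-(np.indices((400,640))[::-1]*s).sum((1,2))/s.sum()); s=prism(n,a)
            t+=1-np.minimum(s,m).sum()/np.maximum(s,m).sum()
        if best is None or t<best[0]: best=(t,a,{n:v.round(2) for n,v in SH.items()})
    return best
def hull(m):
    z=np.zeros(m.shape,np.uint8); cv2.fillConvexPoly(z,cv2.convexHull(np.argwhere(m)[:,::-1].astype(np.int32)),1); return z>0
E
python3 - <<'E'
from h import *
A={n:cv2.imread(f'pics/{n}0.png')[:,:,::-1].copy() for n in('top','scene')}
B={'top':(385,165,420,200),'scene':(255,208,280,236)}
M={n:hull(cmask(A[n],(100,100,30),(128,255,255),B[n])[0]) for n in A}
for n in A: print(n,nutfit({n:M[n]},(.479,-.2295),2.6))
print(nutfit(M,(.479,-.2295),2.6))
for p,z in(((387.5,172),.076),((381.73,184.45),.076)):
    a=atz('top',p,z)[:2]-[.4778,-.2272]; print(np.arctan2(a[1],a[0]),np.hypot(*a))
for p in((284.5,227.5),(281.71,218.29)):
    a=atz('scene',p,.076)[:2]-[.4805,-.2321]; print(np.arctan2(a[1],a[0]),np.hypot(*a))
# white stripe pixels in both
for n in A:
    h=hsv(A[n]); m=hull(cmask(A[n],(100,100,30),(128,255,255),B[n])[0])&(h[:,:,1]<90)&(h[:,:,2]>130); print(n,np.argwhere(m)[:,::-1].tolist()); c=np.argwhere(m)[:,::-1].mean(0); print(atz(n,c,.118))
state(); plan((.479,-.2295,.20),1.55)
E
```

```text
top (np.float64(0.058802366863905275), np.float64(2.48), {'top': array([-0.69,  0.26])})
scene (np.float64(0.0852753655051115), np.float64(2.6), {'scene': array([-0.19,  0.38])})
(np.float64(0.14730266678098358), np.float64(2.52), {'top': array([-0.62,  0.26]), 'scene': array([-0.22,  0.38])})
0.7521377318264107 0.05382698356315481
1.5479260624687192 0.05506748830136789
0.7892487786422753 0.05457576876030075
1.5890337419947798 0.056165548645346605
top [[403, 171], [401, 172], [407, 172], [410, 174], [392, 181], [392, 182], [392, 183], [392, 184], [400, 184], [401, 184], [402, 184], [400, 185], [401, 185], [402, 185], [399, 186], [400, 186], [401, 186], [402, 186], [398, 187], [399, 187], [400, 187], [401, 187], [398, 188], [399, 188], [400, 188], [393, 189], [398, 189], [399, 189], [400, 189], [396, 191]]
[ 0.46884022 -0.21446081  0.118     ]
scene [[269, 213], [274, 214], [275, 215], [277, 218], [270, 219], [266, 220], [269, 220], [260, 224], [261, 226], [276, 226], [271, 230]]
[ 0.48961494 -0.23169951  0.118     ]
t 1.0 p [0.1207 0.4852 0.2313] yang 1.327 z [ 0.  0. -1.] F [-0.5 -0.1  0. ] T [-0.03 -0.02 -0.05] w 0.0856 j [ 1.33  0.24  0.    1.34 -0.    1.57]
[-24.8, -28.9, 1.5, 0.0, 0.0, -0.6]
[-24.5, -29.2, 1.5, 0.0, 0.0, -0.6]
[-24.2, -29.4, 1.5, 0.0, 0.0, -0.6]
[-23.8, -29.7, 1.5, 0.0, 0.0, -0.6]
[-23.5, -29.9, 1.5, 0.0, 0.0, -0.6]
[-23.2, -30.2, 1.5, 0.0, 0.0, -0.6]
[-22.9, -30.4, 1.5, 0.0, 0.0, -0.6]
[-22.6, -30.7, 1.5, 0.0, 0.0, -0.6]
[-22.2, -30.9, 1.5, 0.0, 0.0, -0.6]
[-21.9, -31.1, 1.5, 0.0, 0.0, -0.6]
[-21.6, -31.4, 1.5, 0.0, 0.0, -0.6]
[-21.2, -31.6, 1.5, 0.0, 0.0, -0.6]
[-20.9, -31.8, 1.5, 0.0, 0.0, -0.6]
[-20.6, -32.0, 1.5, 0.0, 0.0, -0.6]
[-20.2, -32.3, 1.5, 0.0, 0.0, -0.6]
[-19.9, -32.5, 1.5, 0.0, 0.0, -0.6]
[-19.5, -32.7, 1.5, 0.0, 0.0, -0.6]
[-19.2, -32.9, 1.5, 0.0, 0.0, -0.6]
[-18.8, -33.1, 1.5, 0.0, 0.0, -0.6]
[-18.5, -33.3, 1.5, 0.0, 0.0, -0.6]
[-18.1, -33.5, 1.5, 0.0, 0.0, -0.6]
```

{"name": "jog_arm", "arguments": {
  "deltas": [
    [[-25,-29,1.5,0,0,-0.5,85],[-25,-29,1.5,0,0,-0.5,85],[-24,-29,1.5,0,0,-0.5,85],[-24,-30,1.5,0,0,-0.5,85],[-24,-30,1.5,0,0,-0.5,85]]
  ]
}}

```text
clock: 1.5
eef_pos: [0.2081, 0.3141, 0.2226]
tool_rot: [0.095, 0.996, 0.001, 0.0]
ft_force: [1.0, -0.3, 0.2]
grip_width: 0.0849
```

{"name": "jog_arm", "arguments": {
  "deltas": [
    [[-23,-30,1.5,0,0,-0.5,85],[-23,-30,1.5,0,0,-0.5,85],[-23,-31,1.5,0,0,-0.5,85],[-22,-31,1.5,0,0,-0.5,85],[-22,-31,1.5,0,0,-0.5,85]]
  ]
}}

```text
clock: 2.0
eef_pos: [0.2959, 0.1375, 0.2156]
tool_rot: [0.07, 0.998, 0.003, 0.003]
ft_force: [0.8, -0.1, -1.0]
grip_width: 0.0848
```

{"name": "jog_arm", "arguments": {
  "deltas": [
    [[-22,-31,1.5,0,0,-0.5,85],[-21,-32,1.5,0,0,-0.5,85],[-21,-32,1.5,0,0,-0.5,85],[-21,-32,1.5,0,0,-0.5,85],[-20,-32,1.5,0,0,-0.5,85]]
  ]
}}

```text
clock: 2.5
eef_pos: [0.3836, -0.0411, 0.2092]
tool_rot: [0.048, 0.999, 0.004, 0.006]
ft_force: [0.3, 0.4, -0.0]
grip_width: 0.0851
```

```bash
python3 -c "
from h import *
state(); plan((.479,-.2295,.16),1.473)"
```

```text
t 2.5 p [ 0.3836 -0.0411  0.2092] yang 1.475 z [ 0.012  0.007 -1.   ] F [ 0.3  0.4 -0. ] T [ 0.02 -0.02 -0.01] w 0.0851 j [-0.11  0.02 -0.31  1.23  0.01 -0.02]
[-18.7, -29.8, 8.2, 0.1, 0.1, 0.0]
[-18.8, -29.8, 8.2, 0.1, 0.1, 0.0]
[-18.8, -29.8, 8.2, 0.1, 0.1, 0.0]
[-18.8, -29.7, 8.2, 0.1, 0.1, 0.0]
[-18.8, -29.7, 8.2, 0.1, 0.1, 0.0]
[-18.9, -29.7, 8.2, 0.1, 0.1, 0.0]
```

{"name": "jog_arm", "arguments": {
  "deltas": [
    [[-19,-30,8,0.1,0.1,0,85],[-19,-30,8,0.1,0.1,0,85],[-19,-30,8,0.1,0.1,0,85],[-19,-30,8,0.1,0.1,0,85],[-19,-30,8,0.1,0.1,0,85]]
  ]
}}

```text
clock: 3.0
eef_pos: [0.4676, -0.2083, 0.17]
tool_rot: [0.05, 0.999, -0.001, 0.004]
ft_force: [-0.8, 0.1, -0.3]
grip_width: 0.0847
```

{"name": "jog_arm", "arguments": {
  "deltas": [
    [[-18,-29,8,0.1,0.1,0,85],[0,0,0,0,0,0,85]]
  ]
}}

```text
clock: 3.2
eef_pos: [0.4843, -0.2439, 0.1601]
tool_rot: [0.052, 0.999, -0.002, 0.003]
ft_force: [-1.3, -0.2, 0.0]
grip_width: 0.085
```

```bash
python3 -c "
from h import *
state(); plan((.479,-.2295,.086),1.473,step=20)
a=snap('top','t1.png'); b=snap('scene','s1.png')
c=lambda i,x,y,w,h:cv2.resize(i[y:y+h,x:x+w],(390,390),interpolation=2)
cv2.imwrite('pics/a1.png',np.hstack([c(a,360,135,90,90),c(b,225,170,90,90)])[:,:,::-1])"
```

```text
t 3.2 p [ 0.4843 -0.2439  0.1601] yang 1.468 z [ 0.006 -0.004 -1.   ] F [-1.3 -0.2  0. ] T [0.07 0.06 0.05] w 0.085 j [-0.47  0.36 -0.02  1.18 -0.   -0.36]
[1.8, 3.5, 18.5, -0.1, 0.1, -0.1]
[1.8, 3.5, 18.5, -0.1, 0.1, -0.1]
[1.7, 3.5, 18.5, -0.1, 0.1, -0.1]
[1.7, 3.5, 18.5, -0.1, 0.1, -0.1]
```

View pics/a1.png

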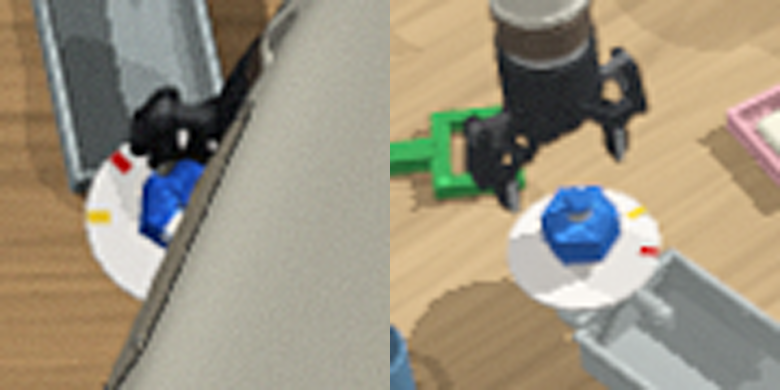

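View 4: the gripper is open above the nut, with the scene view clear. I'll correct the position and descend.

{"name": "jog_arm", "arguments": {
  "deltas": [
    [[7,14,0,0,0,0,85],[0,0,0,0,0,0,85]]
  ]
}}

```text
clock: 3.5
eef_pos: [0.4764, -0.2247, 0.1613]
tool_rot: [0.05, 0.999, -0.001, 0.002]
ft_force: [-0.7, -0.0, -0.4]
grip_width: 0.0845
```

```bash
python3 -c "
from h import *
state(); plan((.479,-.2295,.086),1.473,step=20)"
```

```text
t 3.5 p [ 0.4764 -0.2247  0.1613] yang 1.47 z [ 0.004 -0.002 -1.   ] F [-0.7 -0.  -0.4] T [-0.02  0.01 -0.01] w 0.0845 j [-0.44  0.33 -0.06  1.18  0.   -0.34]
[-0.7, -1.1, 18.8, -0.0, 0.1, -0.0]
[-0.7, -1.1, 18.8, -0.0, 0.1, -0.0]
[-0.7, -1.1, 18.8, -0.0, 0.1, -0.0]
[-0.7, -1.1, 18.8, -0.0, 0.1, -0.0]
```

{"name": "jog_arm", "arguments": {
  "deltas": [
    [[-1,-1,18,0,0.1,0,85],[-1,-1,18,0,0.1,0,85],[0,-1,18,0,0,0,85],[0,0,14,0,0,0,85],[0,0,0,0,0,0,85]]
  ]
}}

```text
clock: 4.0
eef_pos: [0.4799, -0.2253, 0.0963]
tool_rot: [0.046, 0.999, -0.003, 0.004]
ft_force: [0.4, 0.8, -0.7]
grip_width: 0.0848
```

```bash
python3 -c "
from h import *
state(); plan((.479,-.2295,.086),1.473,step=20)"
```

```text
t 4.0 p [ 0.4799 -0.2253  0.0963] yang 1.478 z [ 0.008 -0.005 -1.   ] F [ 0.4  0.8 -0.7] T [ 0.02  0.   -0.  ] w 0.0848 j [-0.44  0.39 -0.16  1.02 -0.   -0.35]
[0.6, -4.2, 10.3, -0.3, 0.5, 0.3]
```

{"name": "jog_arm", "arguments": {
  "deltas": [
    [[0,-3,8,-0.3,0.4,0,85],[0,0,0,0,0,0,85],[0,0,0,0,0,0,50],[0,0,0,0,0,0,50],[0,0,0,0,0,0,50]]
  ]
}}

```text
clock: 4.5
eef_pos: [0.4812, -0.2293, 0.0916]
tool_rot: [0.046, 0.999, -0.001, 0.003]
ft_force: [-1.6, -1.7, 1.0]
grip_width: 0.0546
```

{"name": "jog_arm", "arguments": {
  "deltas": [
    [[0,0,0,0,0,0,50],[0,0,0,0,0,0,50],[0,0,0,0,0,0,50]]
  ]
}}

```text
clock: 4.8
eef_pos: [0.4812, -0.2294, 0.0916]
tool_rot: [0.046, 0.999, -0.001, 0.003]
ft_force: [-0.5, -0.5, -0.7]
grip_width: 0.0548
```

```bash
python3 -c "
from h import *
state()"
```

```text
t 4.8 p [ 0.4812 -0.2294  0.0916] yang 1.479 z [ 0.006 -0.003 -1.   ] F [-0.5 -0.5 -0.7] T [-0.22  0.1  -0.02] w 0.0548 j [-0.44  0.4  -0.15  1.01 -0.   -0.35]
```

{"name": "jog_arm", "arguments": {
  "deltas": [
    [[0,0,0,0,0,4,50],[0,0,0,0,0,6,50],[0,0,0,0,0,6,50],[0,0,0,0,0,4,50],[0,0,0,0,0,0,50]]
  ]
}}

```text
clock: 5.3
eef_pos: [0.4809, -0.2304, 0.0916]
tool_rot: [0.224, 0.975, -0.002, 0.003]
ft_force: [-0.2, 0.3, -1.0]
grip_width: 0.0551
```

```bash
python3 -c "
from h import *
state(); plan((.4805,-.2295,.0916),.523)"
```

```text
t 5.3 p [ 0.4809 -0.2304  0.0916] yang 1.119 z [ 0.005 -0.006 -1.   ] F [-0.2  0.3 -1. ] T [-0.07  0.04 -0.28] w 0.0551 j [-0.44  0.4  -0.15  1.01 -0.    0.01]
[0.2, 0.1, 0.0, -0.0, 0.1, 6.8]
[0.2, 0.1, 0.0, -0.0, 0.1, 6.8]
[0.2, 0.1, 0.0, -0.0, 0.1, 6.8]
[0.2, 0.1, 0.0, -0.0, 0.1, 6.8]
[0.2, 0.0, 0.0, -0.0, 0.1, 6.8]
```

{"name": "jog_arm", "arguments": {
  "deltas": [
    [[0,0,0,0,0,7,50],[0,0,0,0,0,7,50],[0,0,0,0,0,7,50],[0,0,0,0,0,7,50],[0,0,0,0,0,4,50]]
  ]
}}

```text
clock: 5.8
eef_pos: [0.4798, -0.2316, 0.0916]
tool_rot: [0.489, 0.873, -0.003, 0.003]
ft_force: [-0.8, -0.0, -0.5]
grip_width: 0.0549
```

{"name": "jog_arm", "arguments": {
  "deltas": [
    [[0,0,0,0,0,0,50]]
  ]
}}

```text
clock: 5.9
eef_pos: [0.4798, -0.2316, 0.0916]
tool_rot: [0.488, 0.873, -0.003, 0.003]
ft_force: [-0.5, -1.5, -1.1]
grip_width: 0.0549
```

```bash
python3 -c "
from h import *
state(); a=snap('top','t2.png'); b=snap('scene','s2.png')
c=lambda i,x,y,w,h:cv2.resize(i[y:y+h,x:x+w],(390,390),interpolation=2)
cv2.imwrite('pics/a2.png',np.hstack([c(a,370,150,60,60),c(b,240,190,60,60)])[:,:,::-1])"
```

```text
t 5.9 p [ 0.4798 -0.2316  0.0916] yang 0.551 z [ 0.002 -0.009 -1.   ] F [-0.5 -1.5 -1.1] T [-0.07  0.08 -0.18] w 0.0549 j [-0.45  0.4  -0.15  1.01 -0.01  0.57]
```

View pics/a2.png

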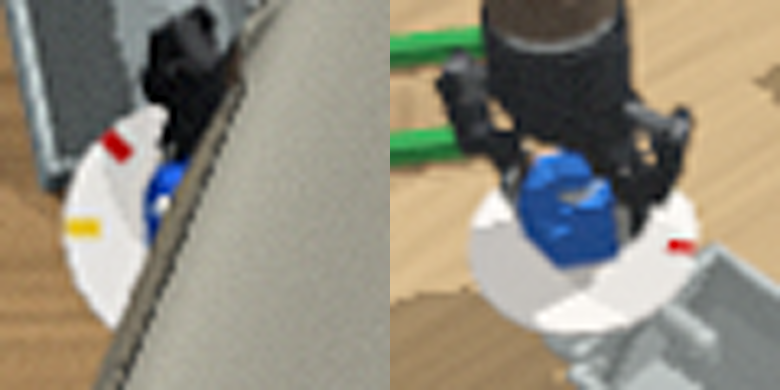

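View 5: the fingers hold the nut and the stripe heads towards the yellow mark. The gripper angle implies joint ≈1.17. I'll release and rise.

{"name": "jog_arm", "arguments": {
  "deltas": [
    [[0,0,0,0,0,0,85],[0,0,0,0,0,0,85],[0,0,0,0,0,0,85],[0,0,-30,0,0,0,85],[0,0,-40,0,0,0,85]]
  ]
}}

```text
clock: 6.5
eef_pos: [0.4763, -0.2284, 0.1577]
tool_rot: [0.485, 0.874, -0.003, -0.003]
ft_force: [1.2, -0.8, -0.3]
grip_width: 0.0852
```

{"name": "jog_arm", "arguments": {
  "deltas": [
    [[0,0,-40,0,0,0,85],[0,0,0,0,0,0,85]]
  ]
}}

```text
clock: 6.7
eef_pos: [0.4794, -0.2293, 0.2045]
tool_rot: [0.485, 0.875, -0.002, 0.002]
ft_force: [0.5, -0.2, -0.2]
grip_width: 0.0851
```

```bash
python3 -c "
from h import *
state(); plan((.51,.242,.16),1.70,deg=8)"
```

```text
t 6.7 p [ 0.4794 -0.2293  0.2045] yang 0.558 z [ 0.001 -0.006 -1.   ] F [ 0.5 -0.2 -0.2] T [-0.04 -0.05 -0.09] w 0.0851 j [-0.44  0.31  0.03  1.29 -0.    0.57]
[32.0, 23.0, 3.5, -0.0, 0.0, -5.5]
[29.6, 25.9, 3.5, -0.0, 0.0, -5.5]
[27.0, 28.6, 3.5, -0.0, 0.0, -5.5]
[24.2, 31.1, 3.5, -0.0, 0.0, -5.5]
[21.1, 33.2, 3.6, -0.0, 0.0, -5.5]
[17.9, 35.1, 3.6, -0.0, 0.0, -5.5]
[14.5, 36.6, 3.6, -0.0, 0.0, -5.5]
[10.9, 37.8, 3.6, -0.0, 0.0, -5.5]
[7.3, 38.7, 3.6, -0.0, 0.0, -5.5]
[3.6, 39.2, 3.7, -0.0, 0.0, -5.5]
[-0.1, 39.4, 3.7, -0.0, 0.0, -5.5]
[-3.9, 39.2, 3.7, -0.0, 0.0, -5.5]
```

{"name": "jog_arm", "arguments": {
  "deltas": [
    [[32,23,3,0,0,-5.5,85],[30,26,3,0,0,-5.5,85],[27,29,3,0,0,-5.5,85],[24,31,3,0,0,-5.5,85],[21,33,3,0,0,-5.5,85]]
  ]
}}

```text
clock: 7.2
eef_pos: [0.494, -0.032, 0.1897]
tool_rot: [0.258, 0.966, -0.003, 0.006]
ft_force: [0.3, -0.9, -0.1]
grip_width: 0.0848
```

{"name": "jog_arm", "arguments": {
  "deltas": [
    [[18,35,3,0,0,-5.5,85],[14,37,3,0,0,-5.5,85],[11,38,3,0,0,-5.5,85],[7,39,3,0,0,-5.5,85],[3,35,3,0,0,-5.5,85]]
  ]
}}

```text
clock: 7.7
eef_pos: [0.5019, 0.1698, 0.1716]
tool_rot: [0.01, 1.0, -0.004, 0.006]
ft_force: [1.6, 0.3, 0.1]
grip_width: 0.0849
```

{"name": "jog_arm", "arguments": {
  "deltas": [
    [[0,0,0,0,0,0,85]]
  ]
}}

```text
clock: 7.8
eef_pos: [0.5015, 0.1738, 0.1706]
tool_rot: [0.006, 1.0, -0.003, 0.005]
ft_force: [-0.6, 0.0, 0.6]
grip_width: 0.0848
```

```bash
python3 - <<'E'
from h import *
np.set_printoptions(precision=4,suppress=True)
state(); plan((.51,.242,.12),1.70,deg=8)
A={n:snap(n,n+'3.png') for n in('top','scene')}
B={'top':(385,165,420,200),'scene':(255,208,280,236)}
M={n:hull(cmask(A[n],(100,100,30),(128,255,255),B[n])[0]) for n in A}
for n in A: print(n,M[n].sum(),nutfit({n:M[n]},(.48,-.2300),1.6))
c=lambda i,x,y,w,h:cv2.resize(i[y:y+h,x:x+w],(390,390),interpolation=2)
cv2.imwrite('pics/a3.png',np.hstack([c(A['top'],370,150,60,60),c(A['scene'],325,130,100,100)])[:,:,::-1])
E
```

```text
t 7.8 p [0.5015 0.1738 0.1706] yang 1.559 z [ 0.011 -0.006 -1.   ] F [-0.6  0.   0.6] T [ 0.01  0.   -0.02] w 0.0848 j [ 0.34  0.33 -0.04  1.2  -0.01  0.35]
[-2.4, 22.9, 16.8, -0.1, 0.2, -2.7]
[-3.5, 22.7, 16.8, -0.1, 0.2, -2.7]
[-4.6, 22.4, 16.8, -0.1, 0.2, -2.7]
top 393 (np.float64(0.050504761086119676), np.float64(1.6), {'top': array([-0.88,  0.56])})
scene 262 (np.float64(0.08351751574759636), np.float64(1.7600000000000002), {'scene': array([-0.47,  0.12])})
```

View pics/a3.png

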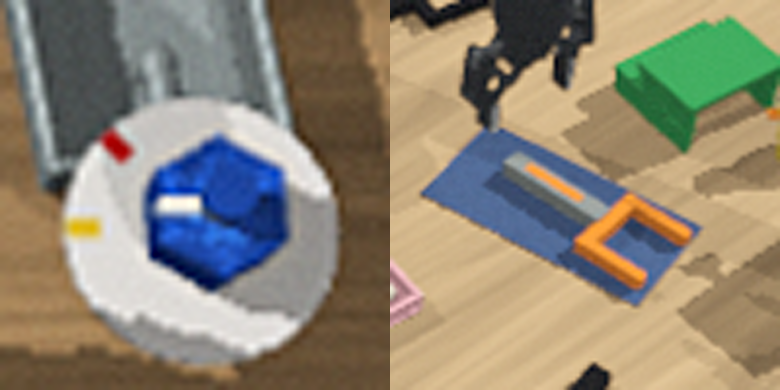

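View 6: the stripe points at the yellow mark, and the spanner on its mat is unchanged. Next I'll move over the handle.

{"name": "jog_arm", "arguments": {
  "deltas": [
    [[-2,22,16,0,0,-2.8,85],[-3,21,16,0,0,-2.8,85],[-4,18,16,0,0,-2.8,85],[0,0,0,0,0,0,85],[0,0,0,0,0,0,85]]
  ]
}}

```text
clock: 8.4
eef_pos: [0.511, 0.2261, 0.1224]
tool_rot: [-0.061, 0.998, -0.005, 0.006]
ft_force: [-0.1, 0.2, 0.2]
grip_width: 0.0849
```

```bash
python3 -c "
from h import *
state(); plan((.509,.240,.008),1.706,step=25)"
```

```text
t 8.4 p [0.511  0.2261 0.1224] yang 1.693 z [ 0.013 -0.01  -1.   ] F [-0.1  0.2  0.2] T [0.   0.02 0.07] w 0.0849 j [ 0.42  0.42 -0.03  1.11 -0.01  0.3 ]
[0.3, 3.1, 22.8, -0.1, 0.1, -0.2]
[0.3, 3.0, 22.8, -0.1, 0.1, -0.2]
[0.2, 3.0, 22.9, -0.1, 0.1, -0.2]
[0.1, 2.9, 22.9, -0.1, 0.1, -0.2]
[0.1, 2.9, 22.9, -0.1, 0.1, -0.2]
```

{"name": "jog_arm", "arguments": {
  "deltas": [
    [[1,8,18,-0.2,0.3,-0.3,85],[0,4,20,-0.2,0.3,-0.2,85],[0,2,20,-0.1,0.1,0,85],[0,0,20,0,0,0,85],[0,0,0,0,0,0,85]]
  ]
}}

```text
clock: 8.9
eef_pos: [0.513, 0.2327, 0.0482]
tool_rot: [-0.058, 0.998, -0.001, 0.003]
ft_force: [-0.9, -0.1, -0.2]
grip_width: 0.085
```

```bash
python3 -c "
from h import *
state(); plan((.509,.240,.008),1.706,step=25)"
```

```text
t 8.9 p [0.513  0.2327 0.0482] yang 1.687 z [ 0.007 -0.001 -1.   ] F [-0.9 -0.1 -0.2] T [-0.02  0.07 -0.02] w 0.085 j [ 0.43  0.5  -0.12  0.95 -0.    0.31]
[1.7, 3.9, 20.1, -0.1, 0.2, -0.6]
[1.6, 3.9, 20.1, -0.1, 0.2, -0.6]
```

{"name": "jog_arm", "arguments": {
  "deltas": [
    [[2,7,14,-0.1,0.3,-0.8,85],[1,4,12,0,0.2,-0.4,85],[1,2,8,0,0,0,85],[0,0,0,0,0,0,85]]
  ]
}}

```text
clock: 9.3
eef_pos: [0.5098, 0.2448, 0.0155]
tool_rot: [-0.067, 0.998, 0.001, 0.001]
ft_force: [-0.4, -0.9, -1.0]
grip_width: 0.085
```

```bash
python3 -c "
from h import *
state(); plan((.509,.240,.008),1.706,step=25)"
```

```text
t 9.3 p [0.5098 0.2448 0.0155] yang 1.705 z [ 0.002  0.001 -1.   ] F [-0.4 -0.9 -1. ] T [0.   0.02 0.  ] w 0.085 j [ 0.45  0.55 -0.14  0.88  0.    0.31]
[1.5, -4.6, 7.5, 0.1, 0.2, -0.1]
```

{"name": "jog_arm", "arguments": {
  "deltas": [
    [[1,-4,7,0,0.1,0,85],[0,0,0,0,0,0,85],[0,0,0,0,0,0,10],[0,0,0,0,0,0,10],[0,0,0,0,0,0,10]]
  ]
}}

```text
clock: 9.8
eef_pos: [0.5101, 0.2409, 0.009]
tool_rot: [-0.067, 0.998, 0.001, 0.001]
ft_force: [0.3, 1.0, -0.5]
grip_width: 0.0433
```

{"name": "jog_arm", "arguments": {
  "deltas": [
    [[0,0,0,0,0,0,10],[0,0,0,0,0,0,10],[0,0,0,0,0,0,10],[0,0,0,0,0,0,10]]
  ]
}}

```text
clock: 10.2
eef_pos: [0.5106, 0.2411, 0.0098]
tool_rot: [-0.067, 0.998, 0.001, 0.002]
ft_force: [0.4, -0.1, -1.2]
grip_width: 0.0224
```

```bash
python3 -c "
from h import *
state()"
```

```text
t 10.2 p [0.5106 0.2411 0.0098] yang 1.705 z [ 0.004  0.002 -1.   ] F [ 0.4 -0.1 -1.2] T [-0.03  0.03 -0.03] w 0.0224 j [ 0.44  0.55 -0.15  0.87  0.    0.31]
```

{"name": "jog_arm", "arguments": {
  "deltas": [
    [[0,0,-15,0,0,0,10],[0,0,-30,0,0,0,10],[0,0,-40,0,0,0,10],[0,0,-40,0,0,0,10],[0,0,-35,0,0,0,10]]
  ]
}}

```text
clock: 10.7
eef_pos: [0.5042, 0.2381, 0.166]
tool_rot: [-0.067, 0.998, -0.003, -0.008]
ft_force: [0.7, -0.0, -1.2]
grip_width: 0.0227
```

{"name": "jog_arm", "arguments": {
  "deltas": [
    [[0,0,0,0,0,0,10],[0,0,0,0,0,0,10]]
  ]
}}

```text
clock: 10.9
eef_pos: [0.5072, 0.2395, 0.1716]
tool_rot: [-0.067, 0.998, -0.001, -0.003]
ft_force: [-0.3, -0.3, -1.2]
grip_width: 0.0225
```

```bash
python3 - <<'E'
from h import *
np.set_printoptions(precision=4,suppress=True)
state(); plan((.386,-.233,.18),1.60)
o=get_obs(); p=o['eef_pos']; A={n:snap(n,n+'4.png') for n in('top','scene')}
M={}
for n in A:
    c=proj(n,(p[0]+.085,p[1]+.01,p[2]+.0)).astype(int); M[n]=cmask(A[n],(3,130,70),(17,255,255),(c[0]-35,c[1]-35,c[0]+35,c[1]+35))[0]; print(n,M[n].sum())
    print(fit_sil({n:M[n]},(p[0],p[1],p[2]-.0065,.134),FORK,.018))
print(fit_sil(M,(p[0],p[1],p[2]-.0065,.134),FORK,.018,(0,1,2,3)))
E
```

```text
t 10.9 p [0.5072 0.2395 0.1716] yang 1.705 z [-0.005 -0.002 -1.   ] F [-0.3 -0.3 -1.2] T [-0.01  0.02 -0.01] w 0.0225 j [0.44 0.4  0.07 1.25 0.   0.31]
[14.1, -34.8, -0.5, -0.0, -0.0, 0.5]
[13.8, -34.9, -0.5, -0.0, -0.0, 0.5]
[13.6, -35.0, -0.6, -0.0, -0.0, 0.5]
[13.3, -35.1, -0.6, -0.0, -0.0, 0.5]
[13.0, -35.2, -0.6, -0.0, -0.0, 0.5]
[12.7, -35.3, -0.6, -0.0, -0.0, 0.5]
[12.4, -35.4, -0.6, -0.0, -0.0, 0.5]
[12.1, -35.5, -0.6, -0.0, -0.0, 0.5]
[11.8, -35.6, -0.6, -0.0, -0.0, 0.5]
[11.5, -35.7, -0.6, -0.0, -0.0, 0.5]
[11.3, -35.8, -0.6, -0.0, -0.0, 0.5]
[11.0, -35.9, -0.6, -0.0, -0.0, 0.5]
[10.7, -36.0, -0.6, -0.0, -0.0, 0.5]
top 185
(array([0.5082, 0.2412, 0.1651, 0.1482]), np.float64(0.6981335926316073))
scene 300
(array([0.5066, 0.2344, 0.1651, 0.1523]), np.float64(0.1422050123207248))
(array([0.5042, 0.2393, 0.1609, 0.1427]), np.float64(0.8731123134644936))
```

{"name": "jog_arm", "arguments": {
  "deltas": [
    [[14,-35,-1,0,0,0.4,10],[14,-35,-1,0,0,0.4,10],[14,-35,-1,0,0,0.4,10],[13,-35,-1,0,0,0.4,10],[13,-35,-1,0,0,0.4,10]]
  ]
}}

```text
clock: 11.5
eef_pos: [0.4552, 0.0552, 0.1668]
tool_rot: [-0.054, 0.998, -0.002, -0.011]
ft_force: [0.7, -0.8, -0.8]
grip_width: 0.0226
```

{"name": "jog_arm", "arguments": {
  "deltas": [
    [[13,-35,-1,0,0,0.5,10],[12,-35,-1,0,0,0.5,10],[12,-35,-1,0,0,0.5,10],[12,-35,-1,0,0,0.5,10],[11,-35,-1,0,0,0.5,10]]
  ]
}}

```text
clock: 12.0
eef_pos: [0.4021, -0.1305, 0.1654]
tool_rot: [-0.032, 0.999, -0.001, -0.02]
ft_force: [0.5, -0.1, -1.6]
grip_width: 0.0226
```

{"name": "jog_arm", "arguments": {
  "deltas": [
    [[11,-34,0,0,0,0.5,10],[11,-25,0,0,0,0.5,10],[5,-10,0,0,0,0.2,10],[0,0,0,0,0,0,10],[0,0,0,0,0,0,10]]
  ]
}}

```text
clock: 12.5
eef_pos: [0.3722, -0.2046, 0.1596]
tool_rot: [-0.017, 1.0, 0.002, -0.026]
ft_force: [0.6, 0.7, -0.6]
grip_width: 0.0226
```

```bash
python3 - <<'E'
from h import *
state(); plan((.386,-.233,.175),1.60)
E
```

```text
t 12.5 p [ 0.3722 -0.2046  0.1596] yang 1.606 z [-0.052  0.003 -0.999] F [ 0.6  0.7 -0.6] T [-0.02 -0.01  0.01] w 0.0226 j [-0.49  0.18 -0.27  1.17 -0.02 -0.52]
[-12.0, -28.8, -16.2, 0.3, -3.0, 0.3]
```

{"name": "jog_arm", "arguments": {
  "deltas": [
    [[0,0,-18,0.2,-1.5,0,10],[-4,-10,0,0.1,-1.5,0,10],[-4,-10,0,0,0,0,10],[0,0,0,0,0,0,10],[0,0,0,0,0,0,10]]
  ]
}}

```text
clock: 13.0
eef_pos: [0.3834, -0.2216, 0.1748]
tool_rot: [-0.021, 1.0, 0.002, -0.0]
ft_force: [-0.1, -0.4, -1.1]
grip_width: 0.0223
```

```bash
python3 - <<'E'
from h import *
state(); plan((.386,-.233,.175),1.60)
E
```

```text
t 13.0 p [ 0.3834 -0.2216  0.1748] yang 1.613 z [-0.001  0.003 -1.   ] F [-0.1 -0.4 -1.1] T [0.02 0.03 0.03] w 0.0223 j [-0.53  0.17 -0.24  1.17  0.   -0.57]
[-2.1, -11.5, -0.3, 0.2, -0.0, 0.8]
```

{"name": "jog_arm", "arguments": {
  "deltas": [
    [[-2,-9,0,0.2,0,0.8,10],[0,-1,0,0,0,0,10],[0,0,0,0,0,0,10]]
  ]
}}

```text
clock: 13.3
eef_pos: [0.3858, -0.2318, 0.1735]
tool_rot: [-0.014, 1.0, 0.0, -0.001]
ft_force: [-0.3, -0.4, -0.6]
grip_width: 0.0227
```

```bash
python3 - <<'E'
from h import *
np.set_printoptions(precision=4,suppress=True)
state(); plan((.386,-.233,.175),1.60)
o=get_obs(); p=o['eef_pos']; A={n:snap(n,n+'5.png') for n in('top','scene')}
for n in A:
    c=proj(n,(p[0]+.085,p[1]+.0,p[2]+.0)).astype(int); M=cmask(A[n],(3,130,70),(17,255,255),(c[0]-35,c[1]-35,c[0]+35,c[1]+35))[0]
    print(n,M.sum(),fit_sil({n:M},(p[0],p[1],p[2]-.0065,.034),FORK,.018))
c=lambda i,x,y,w,h:cv2.resize(i[y:y+h,x:x+w],(390,390),interpolation=2)
cv2.imwrite('pics/a5.png',np.hstack([c(A['top'],365,130,80,80),c(A['scene'],225,165,80,80)])[:,:,::-1])
E
```

```text
t 13.3 p [ 0.3858 -0.2318  0.1735] yang 1.599 z [-0.003  0.001 -1.   ] F [-0.3 -0.4 -0.6] T [ 0.01  0.01 -0.07] w 0.0227 j [-0.54  0.18 -0.23  1.17 -0.   -0.57]
[-0.1, -1.2, -1.5, 0.0, -0.2, -0.1]
top 227 (array([ 0.3845, -0.2317,  0.167 ,  0.058 ]), np.float64(0.6180255526048066))
scene 311 (array([ 0.3849, -0.2355,  0.167 ,  0.0439]), np.float64(0.18408881623193196))
```

View pics/a5.png

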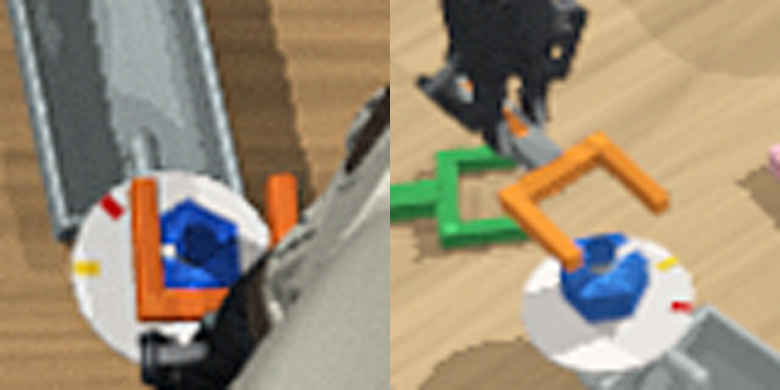

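View 7: the open fork straddles the nut from above and its slot lines up with the flats. I'll lower it in stages.

{"name": "jog_arm", "arguments": {
  "deltas": [
    [[0,-1,14,0,-0.2,0,10],[0,-1,14,0,0,0,10],[0,0,10,0,0,0,10],[0,0,0,0,0,0,10],[0,0,0,0,0,0,10]]
  ]
}}

```text
clock: 13.9
eef_pos: [0.3862, -0.2336, 0.1352]
tool_rot: [-0.014, 1.0, 0.0, 0.001]
ft_force: [-0.3, -0.0, -1.2]
grip_width: 0.0227
```

```bash
python3 - <<'E'
from h import *
state(); plan((.386,-.233,.127),1.60)
E
```

```text
t 13.9 p [ 0.3862 -0.2336  0.1352] yang 1.599 z [ 0.002  0.    -1.   ] F [-0.3 -0.  -1.2] T [-0.06 -0.03  0.07] w 0.0227 j [-0.54  0.21 -0.29  1.06  0.   -0.57]
[0.2, 0.6, 8.2, 0.0, 0.1, -0.1]
```

{"name": "jog_arm", "arguments": {
  "deltas": [
    [[0,0,9,0,0,0,10],[0,0,9,0,0,0,10],[0,0,0,0,0,0,10]]
  ]
}}

```text
clock: 14.2
eef_pos: [0.3871, -0.2339, 0.1169]
tool_rot: [-0.014, 1.0, -0.001, 0.002]
ft_force: [-1.0, -0.5, -1.5]
grip_width: 0.0225
```

{"name": "jog_arm", "arguments": {
  "deltas": [
    [[0,0,8,0,0,0,10],[0,0,6,0,0,0,10],[0,0,0,0,0,0,10]]
  ]
}}

```text
clock: 14.5
eef_pos: [0.3872, -0.2339, 0.1017]
tool_rot: [-0.014, 1.0, -0.001, 0.002]
ft_force: [-0.1, -0.3, -1.4]
grip_width: 0.0226
```

```bash
python3 - <<'E'
from h import *
state(); plan((.386,-.233,.1005),1.60)
E
```

```text
t 14.5 p [ 0.3872 -0.2339  0.1017] yang 1.599 z [ 0.004 -0.001 -1.   ] F [-0.1 -0.3 -1.4] T [ 0.02  0.08 -0.  ] w 0.0226 j [-0.54  0.25 -0.34  0.97  0.   -0.57]
[1.2, 1.0, 1.2, -0.1, 0.3, -0.0]
```

```bash
cat >> h.py <<'E'
def arc(yt,n,C=(.480,-.2305),r=.094,z=.1005,e=.003):
    o=get_obs(); p=np.array(o['eef_pos']); q=R.from_quat(o['tool_rot']); y=q.apply([0,1,0]); a0=np.arctan2(y[1],y[0])
    for i in range(1,n+1):
        a=a0+(yt-a0)*i/n; s=a-np.pi/2+e; t=np.array([C[0]-r*np.cos(s),C[1]-r*np.sin(s),p[2]+(z-p[2])*i/n]); q1=down(a)
        print(np.round(np.r_[q.inv().apply(t-p)*1e3,(q.inv()*q1).as_rotvec(degrees=True)],1).tolist()); p,q=t,q1
E
python3 -c "
from h import *
arc(1.35,3)"
```

```text
[0.9, 8.3, 0.4, -0.1, 0.3, 4.8]
[-0.3, 7.8, 0.5, 0.0, 0.0, 4.8]
[-0.3, 7.8, 0.3, 0.0, 0.0, 4.8]
```

{"name": "jog_arm", "arguments": {
  "deltas": [
    [[1,8,0.4,-0.1,0.3,4.8,10],[-0.3,8,0.4,0,0,4.8,10],[-0.3,8,0.3,0,0,4.8,10],[0,0,0,0,0,0,10]]
  ]
}}

```text
clock: 14.9
eef_pos: [0.3867, -0.2077, 0.0996]
tool_rot: [0.115, 0.993, 0.002, -0.002]
ft_force: [0.1, -0.0, -0.7]
grip_width: 0.0226
```

```bash
python3 -c "
from h import *
state();arc(1.1,3)"
```

```text
t 14.9 p [ 0.3867 -0.2077  0.0996] yang 1.34 z [-0.004  0.005 -1.   ] F [ 0.1 -0.  -0.7] T [-0.02  0.09 -0.09] w 0.0226 j [-0.49  0.23 -0.37  0.97  0.   -0.26]
[-2.3, 6.3, -0.3, 0.2, -0.3, 4.6]
[-0.3, 7.5, -0.4, 0.0, 0.0, 4.6]
[-0.3, 7.5, -0.2, 0.0, 0.0, 4.6]
```

{"name": "jog_arm", "arguments": {
  "deltas": [
    [[-2,6.5,-0.3,0.2,-0.3,4.6,10],[-0.3,7.5,-0.3,0,0,4.6,10],[-0.3,7.5,-0.3,0,0,4.6,10],[0,0,0,0,0,0,10]]
  ]
}}

```text
clock: 15.3
eef_pos: [0.3949, -0.187, 0.0999]
tool_rot: [0.233, 0.973, 0.001, -0.001]
ft_force: [1.2, -0.1, -3.2]
grip_width: 0.0224
```

```bash
python3 -c "
from h import *
state();arc(.85,3)"
```

```text
t 15.3 p [ 0.3949 -0.187   0.0999] yang 1.101 z [-0.002  0.003 -1.   ] F [ 1.2 -0.1 -3.2] T [ 0.18  0.06 -0.11] w 0.0224 j [-0.44  0.23 -0.38  0.97  0.    0.03]
[-1.9, 7.2, -0.2, 0.1, -0.2, 4.8]
[-0.3, 7.9, -0.3, 0.0, 0.0, 4.8]
[-0.3, 7.9, -0.1, 0.0, 0.0, 4.8]
```

```bash
python3 - <<'E'
from h import *
A={n:snap(n,n+'6.png') for n in('top','scene')}
c=lambda i,x,y,w,h:cv2.resize(i[y:y+h,x:x+w],(390,390),interpolation=2)
cv2.imwrite('pics/a6.png',np.hstack([c(A['top'],370,150,60,60),c(A['scene'],240,190,60,60)])[:,:,::-1])
E
```

```text
(no output)
```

View pics/a6.png

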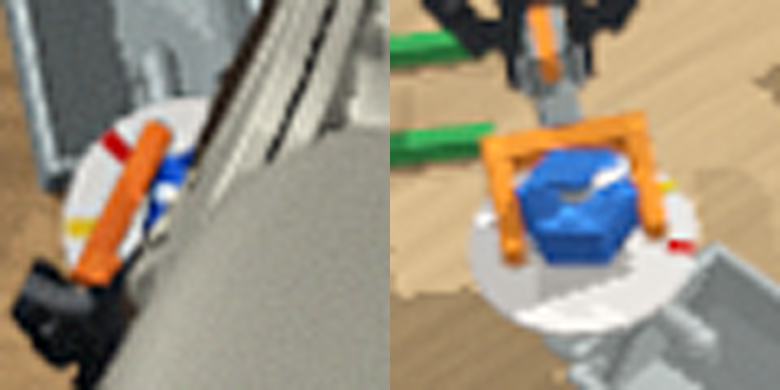

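View 8: the fork is on the nut with fingers clear, and the stripe has moved past yellow, so it is biting. I'll continue.

{"name": "jog_arm", "arguments": {
  "deltas": [
    [[-2,7,0,0.1,-0.2,4.8,10],[-0.3,8,0,0,0,4.8,10],[-0.3,8,0,0,0,4.8,10],[0,0,0,0,0,0,10]]
  ]
}}

```text
clock: 15.8
eef_pos: [0.408, -0.1679, 0.0997]
tool_rot: [0.352, 0.936, 0.002, -0.002]
ft_force: [0.3, 0.6, -1.7]
grip_width: 0.0224
```

```bash
python3 -c "
from h import *
state();arc(.66,3)"
```

```text
t 15.8 p [ 0.408  -0.1679  0.0997] yang 0.852 z [-0.002  0.004 -1.   ] F [ 0.3  0.6 -1.7] T [0.36 0.01 0.05] w 0.0224 j [-0.39  0.24 -0.37  0.97  0.    0.33]
[-1.5, 6.0, -0.3, 0.1, -0.2, 3.7]
[-0.2, 6.0, -0.4, 0.0, 0.0, 3.7]
[-0.2, 6.0, -0.2, 0.0, 0.0, 3.7]
```

{"name": "jog_arm", "arguments": {
  "deltas": [
    [[-1.5,6,0,0.1,-0.2,3.7,10],[-0.2,6,0,0,0,3.7,10],[-0.2,6,0,0,0,3.7,10],[0,0,0,0,0,0,10]]
  ]
}}

```text
clock: 16.2
eef_pos: [0.4206, -0.1562, 0.0996]
tool_rot: [0.437, 0.899, 0.001, -0.002]
ft_force: [0.8, 2.0, -0.5]
grip_width: 0.0221
```

```bash
python3 - <<'E'
from h import *
state();arc(.56,2)
A={n:snap(n,n+'7.png') for n in('top','scene')}
c=lambda i,x,y,w,h:cv2.resize(i[y:y+h,x:x+w],(390,390),interpolation=2)
cv2.imwrite('pics/a7.png',np.hstack([c(A['top'],370,150,60,60),c(A['scene'],245,200,45,45)])[:,:,::-1])
E
```

```text
t 16.2 p [ 0.4206 -0.1562  0.0996] yang 0.666 z [-0.002  0.004 -1.   ] F [ 0.8  2.  -0.5] T [ 0.48 -0.07  0.04] w 0.0221 j [-0.36  0.25 -0.35  0.98  0.    0.55]
[-1.2, 5.5, -0.5, 0.0, -0.3, 3.0]
[-0.1, 5.0, -0.5, 0.0, 0.0, 3.0]
```

View pics/a7.png

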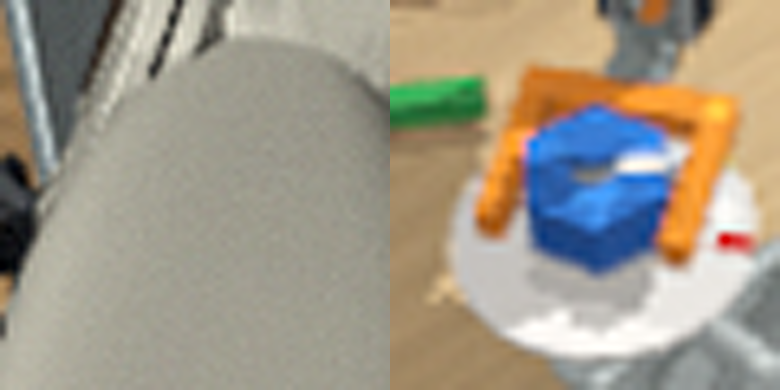

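```bash
cat > st.py <<'E'
from h import *
import sys
im=cv2.imread(sys.argv[1])[:,:,::-1]; h=hsv(im)
def sd(n,c):
    # compare image brightness/saturation along stripe hypotheses on the top face
    best=[]
    for a in np.linspace(.2,1.8,81):
        v=[]
        for r in np.linspace(.015,.027,7):
            q=proj(n,(c[0]+r*np.cos(a),c[1]+r*np.sin(a),.118)); v.append(cv2.remap(h[:,:,1].astype(np.float32),np.float32([[q[0]]]),np.float32([[q[1]]]),1)[0,0])
        best.append((np.mean(v),a))
    b=sorted(best)[:6]; return [(round(float(x),1),round(float(a),2)) for x,a in b]
for c in((.480,-.2305),(.4805,-.2321),(.481,-.232)): print(sd(sys.argv[2],c))
E
python3 st.py pics/scene3.png scene; echo; python3 st.py pics/top3.png top; echo;python3 st.py pics/scene7.png scene
python3 -c "
from h import *
for r in (.014,.027):
  for a in(.78,.9,1.0,1.1,1.2): print(r,a,(proj('scene',(.4805+r*np.cos(a),-.2321+r*np.sin(a),.118))-[244.5,199.5])*8.667+[390,0])"
```

```text
[(9.8, 1.6), (10.0, 1.62), (10.1, 1.58), (10.6, 1.64), (10.7, 1.56), (12.1, 1.66)]
[(12.5, 1.62), (12.9, 1.64), (13.3, 1.6), (13.9, 1.66), (14.3, 1.58), (15.9, 1.68)]
[(12.6, 1.64), (12.7, 1.66), (13.4, 1.62), (13.4, 1.68), (14.5, 1.6), (15.3, 1.7)]

[(9.3, 1.52), (11.3, 1.54), (13.2, 1.56), (15.3, 1.58), (17.4, 1.6), (19.3, 1.62)]
[(10.0, 1.54), (12.1, 1.56), (14.3, 1.58), (16.4, 1.6), (18.5, 1.62), (21.5, 1.64)]
[(8.6, 1.56), (10.7, 1.58), (12.8, 1.6), (14.8, 1.62), (17.1, 1.64), (20.2, 1.66)]

[(7.1, 0.98), (7.2, 0.96), (7.5, 0.94), (7.7, 0.92), (8.0, 0.9), (8.3, 0.88)]
[(7.4, 1.02), (7.6, 1.0), (7.6, 1.04), (7.8, 0.98), (8.0, 0.96), (8.2, 0.94)]
[(7.4, 1.04), (7.6, 1.02), (7.8, 1.0), (8.1, 0.98), (8.3, 0.96), (8.5, 0.94)]
0.014 0.78 [629.88849199 170.98940646]
0.014 0.9 [630.30639568 167.70271598]
0.014 1.0 [630.26822882 164.97248775]
0.014 1.1 [629.87959318 162.27919524]
0.014 1.2 [629.14491699 159.64960169]
0.027 0.78 [662.18467675 173.41508409]
0.027 0.9 [662.95034132 167.07361261]
0.027 1.0 [662.84288252 161.81159906]
0.027 1.1 [662.06070794 156.62593531]
0.027 1.2 [660.61365149 151.5678728 ]
```

View 9: the stripe is visible in the scene view at about 0.95 to 0.98 rad. The red mark is at 0.77, so about 0.18 remains.

{"name": "jog_arm", "arguments": {
  "deltas": [
    [[-1,5.2,-0.4,0,-0.2,3.3,10],[-0.2,5.2,-0.4,0,0,3.3,10],[-0.2,5.2,0,0,0,3.3,10],[0,0,0,0,0,0,10],[0,0,0,0,0,0,10]]
  ]
}}

```text
clock: 16.8
eef_pos: [0.4333, -0.1479, 0.0999]
tool_rot: [0.51, 0.86, 0.003, -0.002]
ft_force: [0.5, 2.7, -0.8]
grip_width: 0.0226
```

```bash
python3 - <<'E'
from h import *
state()
A={n:snap(n,n+'8.png') for n in('scene',)}
c=lambda i,x,y,w,h:cv2.resize(i[y:y+h,x:x+w],(480,480),interpolation=2)
cv2.imwrite('pics/a8.png',c(A['scene'],245,200,45,45)[:,:,::-1])
E
python3 st.py pics/scene8.png scene
```

```text
t 16.8 p [ 0.4333 -0.1479  0.0999] yang 0.501 z [ 0.     0.006 -1.   ] F [ 0.5  2.7 -0.8] T [ 0.54 -0.07  0.1 ] w 0.0226 j [-0.33  0.27 -0.33  0.98  0.01  0.74]
[(21.1, 0.76), (21.5, 0.74), (21.6, 0.78), (22.0, 0.72), (22.6, 0.7), (23.3, 0.68)]
[(19.3, 0.86), (19.8, 0.84), (20.4, 0.82), (21.1, 0.8), (21.8, 0.78), (22.5, 0.76)]
[(20.1, 0.86), (20.8, 0.84), (21.5, 0.82), (21.9, 0.88), (22.2, 0.8), (22.8, 0.78)]
```

View pics/a8.png

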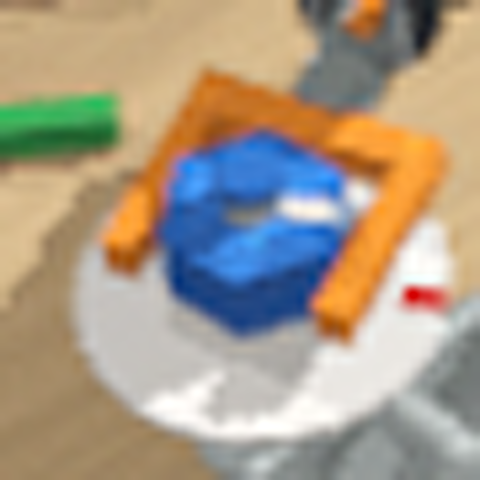

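View 10: the stripe is at about 0.80 rad against the red mark at 0.77, so the nut is done. I'll back off within the play and lift.

```bash
python3 -c "
from h import *
arc(.65,2)"
```

```text
[-1.2, -6.0, -0.3, 0.2, -0.3, -4.3]
[-0.3, -7.0, -0.3, 0.0, 0.0, -4.3]
```

{"name": "jog_arm", "arguments": {
  "deltas": [
    [[-0.5,-6,0,0.2,-0.3,-4,10],[-0.3,-6.5,0,0,0,-4,10],[0,0,0,0,0,0,10]]
  ]
}}

```text
clock: 17.15
eef_pos: [0.422, -0.1575, 0.1002]
tool_rot: [0.446, 0.895, -0.002, 0.001]
ft_force: [0.5, 1.6, -1.2]
grip_width: 0.0225
```

```bash
python3 -c "
from h import *
state();arc(.65,1)"
```

```text
t 17.15 p [ 0.422  -0.1575  0.1002] yang 0.646 z [-0.    -0.004 -1.   ] F [ 0.5  1.6 -1.2] T [ 0.33 -0.09  0.11] w 0.0225 j [-0.35  0.25 -0.35  0.97 -0.    0.57]
[0.8, 1.7, -0.3, -0.2, 0.2, -0.2]
```

{"name": "jog_arm", "arguments": {
  "deltas": [
    [[0.8,2,0,0,0,0,10],[0,0,0,0,0,0,10]]
  ]
}}

```text
clock: 17.35
eef_pos: [0.4233, -0.1567, 0.1005]
tool_rot: [0.448, 0.894, -0.003, 0.001]
ft_force: [0.9, -0.2, -1.0]
grip_width: 0.0225
```

```bash
python3 -c "
from h import *
state()"
```

```text
t 17.35 p [ 0.4233 -0.1567  0.1005] yang 0.643 z [ 0.    -0.006 -1.   ] F [ 0.9 -0.2 -1. ] T [-0.07  0.03  0.02] w 0.0225 j [-0.35  0.25 -0.35  0.97 -0.01  0.58]
```

Now free of load. I'll lift slowly.

{"name": "jog_arm", "arguments": {
  "deltas": [
    [[0,0,-8,0,0,0,10],[0,0,-10,0,0,0,10],[0,0,-12,0,0,0,10],[0,0,-20,0,0,0,10],[0,0,-25,0,0,0,10]]
  ]
}}

```text
clock: 17.85
eef_pos: [0.4215, -0.1557, 0.1777]
tool_rot: [0.448, 0.894, -0.004, -0.001]
ft_force: [0.5, -0.2, -0.6]
grip_width: 0.0227
```

{"name": "jog_arm", "arguments": {
  "deltas": [
    [[0,0,-8,0,0,0,10],[0,0,0,0,0,0,10]]
  ]
}}

```text
clock: 18.05
eef_pos: [0.4243, -0.1566, 0.1905]
tool_rot: [0.448, 0.894, -0.004, 0.003]
ft_force: [-0.1, -0.2, -2.0]
grip_width: 0.0223
```

```bash
python3 -c "
from h import *
state(); snap('scene','scene9.png'); print(atz('top',(0,0),0)); plan((.485,.225,.18),1.75,step=36)"; python3 st.py pics/scene9.png scene
```

```text
t 18.05 p [ 0.4243 -0.1566  0.1905] yang 0.641 z [ 0.002 -0.009 -1.   ] F [-0.1 -0.2 -2. ] T [ 0.   -0.02 -0.03] w 0.0223 j [-0.35  0.17 -0.2   1.2  -0.01  0.58]
[1.15902348 1.12987903 0.        ]
[24.5, 25.2, 0.6, -0.0, 0.0, -5.8]
[21.8, 27.5, 0.6, -0.0, 0.0, -5.8]
[18.9, 29.6, 0.7, -0.0, 0.0, -5.8]
[15.9, 31.3, 0.7, -0.0, 0.0, -5.8]
[12.6, 32.8, 0.7, -0.0, 0.0, -5.8]
[9.3, 33.9, 0.8, -0.0, 0.0, -5.8]
[5.8, 34.6, 0.8, -0.0, 0.0, -5.8]
[2.3, 35.0, 0.8, -0.0, 0.0, -5.8]
[-1.2, 35.1, 0.8, -0.0, 0.0, -5.8]
[-4.8, 34.8, 0.9, -0.0, 0.0, -5.8]
[-8.2, 34.1, 0.9, -0.0, 0.0, -5.8]
[(20.4, 0.76), (20.7, 0.74), (20.9, 0.78), (21.3, 0.72), (21.9, 0.7), (22.6, 0.68)]
[(19.2, 0.86), (19.6, 0.84), (20.1, 0.82), (20.8, 0.8), (21.5, 0.78), (22.1, 0.76)]
[(19.8, 0.86), (20.4, 0.84), (21.0, 0.82), (21.6, 0.88), (21.7, 0.8), (22.3, 0.78)]
```

{"name": "jog_arm", "arguments": {
  "deltas": [
    [[24,25,0.5,0,0,-5.8,10],[22,27,0.5,0,0,-5.8,10],[19,30,0.5,0,0,-5.8,10],[16,31,0.5,0,0,-5.8,10],[13,33,0.5,0,0,-5.8,10]]
  ]
}}

```text
clock: 18.6
eef_pos: [0.4484, 0.0181, 0.1805]
tool_rot: [0.206, 0.978, -0.006, -0.001]
ft_force: [1.8, -0.3, -0.6]
grip_width: 0.0222
```

{"name": "jog_arm", "arguments": {
  "deltas": [
    [[9,34,0.5,0,0,-5.8,10],[6,35,0.5,0,0,-5.8,10],[2,35,0.5,0,0,-5.8,10],[-1,35,0.5,0,0,-5.8,10],[-5,30,0.5,0,0,-5.8,10]]
  ]
}}

```text
clock: 19.1
eef_pos: [0.4693, 0.1941, 0.1687]
tool_rot: [-0.057, 0.998, -0.007, -0.008]
ft_force: [-0.0, -0.1, -1.4]
grip_width: 0.0224
```

{"name": "jog_arm", "arguments": {
  "deltas": [
    [[-6,15,0,0,0,-3,10],[0,0,0,0,0,0,10],[0,0,0,0,0,0,10]]
  ]
}}

```text
clock: 19.4
eef_pos: [0.472, 0.2126, 0.1645]
tool_rot: [-0.087, 0.996, -0.008, -0.011]
ft_force: [-0.7, -0.1, -0.7]
grip_width: 0.0225
```

```bash
python3 -c "
from h import *
state(); plan((.49,.228,.10),1.77,step=25)"
```

```text
t 19.4 p [0.472  0.2126 0.1645] yang 1.744 z [-0.021 -0.017 -1.   ] F [-0.7 -0.1 -0.7] T [-0.02  0.05 -0.  ] w 0.0225 j [ 0.43  0.33 -0.05  1.22 -0.01  0.25]
[-7.3, 4.3, 21.3, -0.2, -0.5, -0.5]
[-7.2, 4.2, 21.3, -0.2, -0.5, -0.5]
[-7.0, 4.0, 21.4, -0.2, -0.5, -0.5]
```

{"name": "jog_arm", "arguments": {
  "deltas": [
    [[-8,5,18,-0.3,-0.6,-0.5,10],[-7,4,20,-0.3,-0.6,-0.5,10],[-6,4,20,-0.2,-0.3,-0.5,10],[0,0,20,0,0,0,10],[0,0,0,0,0,0,10]]
  ]
}}

```text
clock: 19.9
eef_pos: [0.4901, 0.2212, 0.0837]
tool_rot: [-0.093, 0.996, -0.001, 0.001]
ft_force: [-1.5, -1.7, -2.1]
grip_width: 0.0225
```

```bash
python3 -c "
from h import *
state(); plan((.49,.228,.015),1.77,step=18)"
```

```text
t 19.9 p [0.4901 0.2212 0.0837] yang 1.758 z [ 0.002 -0.001 -1.   ] F [-1.5 -1.7 -2.1] T [-0.03  0.12 -0.02] w 0.0225 j [ 0.43  0.42 -0.14  1.01 -0.    0.24]
[-0.3, 1.7, 17.2, -0.0, 0.0, -0.2]
[-0.3, 1.7, 17.2, -0.0, 0.0, -0.2]
[-0.3, 1.7, 17.2, -0.0, 0.0, -0.2]
[-0.3, 1.7, 17.2, -0.0, 0.0, -0.2]
```

{"name": "jog_arm", "arguments": {
  "deltas": [
    [[0,3,17,0,0,0,10],[0,2,17,0,0,0,10],[0,1,15,0,0,0,10],[0,0,10,0,0,0,10],[0,0,0,0,0,0,10]]
  ]
}}

```text
clock: 20.4
eef_pos: [0.4915, 0.222, 0.0274]
tool_rot: [-0.088, 0.996, -0.001, 0.003]
ft_force: [-0.4, -0.0, -0.5]
grip_width: 0.0225
```

```bash
python3 -c "
from h import *
state(); plan((.49,.228,.0105),1.77,step=18)"
```

```text
t 20.4 p [0.4915 0.222  0.0274] yang 1.746 z [ 0.006 -0.001 -1.   ] F [-0.4 -0.  -0.5] T [0.02 0.09 0.01] w 0.0225 j [ 0.43  0.49 -0.21  0.87 -0.    0.25]
[0.5, 6.2, 16.8, -0.1, 0.3, -1.4]
```

{"name": "jog_arm", "arguments": {
  "deltas": [
    [[0,0,8,0,0.3,0,10],[0,0,5,0,0,0,10],[0,0,0,0,0,0,10],[0,0,2,0,0,0,10],[0,0,0,0,0,0,10]]
  ]
}}

```text
clock: 20.9
eef_pos: [0.4938, 0.2218, 0.0142]
tool_rot: [-0.087, 0.996, -0.001, 0.002]
ft_force: [0.2, -0.6, -0.8]
grip_width: 0.0224
```

```bash
python3 -c "
from h import *
state()"
```

```text
t 20.9 p [0.4938 0.2218 0.0142] yang 1.744 z [ 0.004 -0.001 -1.   ] F [ 0.2 -0.6 -0.8] T [ 0.01  0.06 -0.02] w 0.0224 j [ 0.42  0.51 -0.21  0.85 -0.    0.25]
```

{"name": "jog_arm", "arguments": {
  "deltas": [
    [[0,0,2.5,0,0,0,10],[0,0,2.5,0,0,0,10],[0,0,0,0,0,0,10]]
  ]
}}

```text
clock: 21.2
eef_pos: [0.4944, 0.2223, 0.0097]
tool_rot: [-0.087, 0.996, -0.0, 0.003]
ft_force: [0.5, -0.8, -0.9]
grip_width: 0.0226
```

```bash
python3 -c "
from h import *
state()"
```

```text
t 21.2 p [0.4944 0.2223 0.0097] yang 1.745 z [ 0.006 -0.    -1.   ] F [ 0.5 -0.8 -0.9] T [-0.07  0.02  0.02] w 0.0226 j [ 0.42  0.52 -0.22  0.83 -0.    0.25]
```

{"name": "jog_arm", "arguments": {
  "deltas": [
    [[0,0,1.5,0,0,0,10],[0,0,0,0,0,0,10],[0,0,0,0,0,0,35],[0,0,0,0,0,0,60],[0,0,0,0,0,0,85]]
  ]
}}

```text
clock: 21.7
eef_pos: [0.4951, 0.2227, 0.0102]
tool_rot: [-0.087, 0.996, 0.0, 0.004]
ft_force: [-1.1, 1.1, -0.9]
grip_width: 0.063
```

{"name": "jog_arm", "arguments": {
  "deltas": [
    [[0,0,0,0,0,0,85],[0,0,0,0,0,0,85],[0,0,-20,0,0,0,85],[0,0,-40,0,0,0,85],[0,0,-40,0,0,0,85]]
  ]
}}

```text
clock: 22.2
eef_pos: [0.489, 0.2203, 0.1053]
tool_rot: [-0.087, 0.996, -0.003, -0.004]
ft_force: [0.9, 0.0, 0.1]
grip_width: 0.0851
```

{"name": "jog_arm", "arguments": {
  "deltas": [
    [[30,0,-30,0,0,0,85],[40,0,0,0,0,0,85],[40,0,0,0,0,0,85],[30,0,0,0,0,0,85],[0,0,0,0,0,0,85]]
  ]
}}

```text
clock: 22.7
eef_pos: [0.3521, 0.1974, 0.1428]
tool_rot: [-0.086, 0.996, 0.0, 0.003]
ft_force: [0.9, -0.6, -0.8]
grip_width: 0.085
```

```bash
python3 - <<'E'
from h import *
np.set_printoptions(precision=4,suppress=True)
state(); A={n:snap(n,n+'F.png') for n in('top','scene')}
S={'top':(215,135,275,215),'scene':(335,155,415,212)}
for n in A:
    M=cmask(A[n],(3,130,70),(17,255,255),S[n])[0]; print(n,M.sum(),fit_sil({n:M},(.494,.222,.003,.174),FORK,.018))
c=lambda i,x,y,w,h:cv2.resize(i[y:y+h,x:x+w],(390,390),interpolation=2)
cv2.imwrite('pics/aF.png',np.hstack([c(A['top'],370,150,60,60),c(A['top'],205,115,110,110)])[:,:,::-1])
E
python3 st.py pics/sceneF.png scene;python3 st.py pics/topF.png top
```

```text
t 22.7 p [0.3521 0.1974 0.1428] yang 1.744 z [ 0.007  0.001 -1.   ] F [ 0.9 -0.6 -0.8] T [ 0.   -0.07  0.01] w 0.085 j [ 0.51  0.11 -0.4   1.06 -0.    0.34]
top 336 (array([0.4927, 0.2225, 0.003 , 0.1973]), np.float64(0.196274570923895))
scene 244 (array([0.4945, 0.2187, 0.003 , 0.1744]), np.float64(0.19452054794520535))
[(20.7, 0.76), (21.0, 0.74), (21.2, 0.78), (21.5, 0.72), (22.0, 0.7), (22.7, 0.68)]
[(19.5, 0.86), (19.8, 0.84), (20.4, 0.82), (21.0, 0.8), (21.6, 0.78), (22.2, 0.76)]
[(20.1, 0.86), (20.7, 0.84), (21.2, 0.82), (21.9, 0.8), (22.0, 0.88), (22.5, 0.78)]
[(20.8, 0.88), (21.0, 0.9), (21.2, 0.86), (21.5, 0.92), (21.8, 0.94), (22.2, 0.96)]
[(19.5, 1.02), (19.7, 1.04), (20.4, 1.0), (21.0, 0.98), (21.5, 0.96), (21.9, 1.06)]
[(20.8, 1.04), (21.0, 1.02), (21.1, 1.0), (21.6, 1.06), (21.7, 0.98), (21.9, 0.96)]
```

View pics/aF.png

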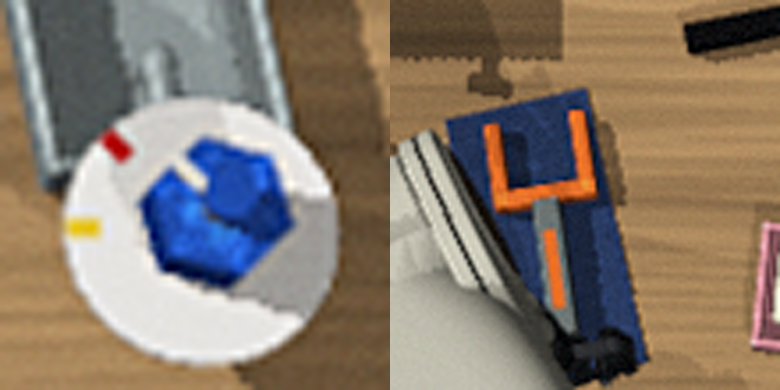

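```bash
cat >> st.py <<'E'
print('own centre',sd(sys.argv[2],{'top':(.4778,-.2272),'scene':(.4805,-.2321)}[sys.argv[2]]))
B={'top':(385,165,420,200),'scene':(255,208,280,236)}[sys.argv[2]]; n=sys.argv[2]
M=hull(cmask(im,(100,100,30),(128,255,255),B)[0])
print([nutfit({n:M},(.48,-.2305),a)[:2] for a in (.8,.82,1.6)])
E
for f in 3 F; do for n in top scene; do echo $f $n; python3 st.py pics/$n$f.png $n | tail -2; done; done
```

```text
3 top
own centre [(19.7, 1.54), (20.0, 1.56), (20.2, 1.52), (20.6, 1.5), (20.7, 1.48), (21.0, 1.46)]
[(np.float64(0.051806667110759985), np.float64(0.52)), (np.float64(0.052874416126792), np.float64(0.5399999999999999)), (np.float64(0.05006304447501131), np.float64(1.6))]
3 scene
own centre [(12.5, 1.62), (12.9, 1.64), (13.3, 1.6), (13.9, 1.66), (14.3, 1.58), (15.9, 1.68)]
[(np.float64(0.08272485894457349), np.float64(0.72)), (np.float64(0.08552694750414946), np.float64(0.5399999999999999)), (np.float64(0.08344952304697739), np.float64(1.7600000000000002))]
F top
own centre [(20.1, 0.7), (20.1, 0.68), (20.4, 0.72), (20.5, 0.66), (21.2, 0.74), (22.0, 0.76)]
[(np.float64(0.05356749139641659), np.float64(0.72)), (np.float64(0.053963710413324706), np.float64(0.74)), (np.float64(0.05463002925238569), np.float64(1.8))]
F scene
own centre [(19.5, 0.86), (19.8, 0.84), (20.4, 0.82), (21.0, 0.8), (21.6, 0.78), (22.2, 0.76)]
[(np.float64(0.08502433072964133), np.float64(0.92)), (np.float64(0.09028941623829301), np.float64(1.02)), (np.float64(0.08305508010886942), np.float64(1.96))]
```

View 11: the spanner lies on the mat, and the stripe points at the red mark. I estimate the joint at about 2.0. Handing in.

```bash
python3 -c "
from workcell import job_done
print(job_done())"
```

```text
the job is handed in; nothing more can be done
None
```

The job is handed in, at about 22.7 s of robot time and with no verdict reported. I turned the nut by hand to the yellow mark, then tightened it with the spanner to the red mark. The spanner was then lowered onto the mat and released.

- **Nut by hand:** the gripper angle put the joint at about 1.17 when I released it. The top view agreed, with the stripe on the yellow mark.
- **Nut at the end:** the estimates range from about 1.96 (scene camera) to 2.06 (top camera), with a mean near 2.0. All lie inside 1.86–2.14. The top camera's stripe check gives 0.69 to 1.04 rad depending on the assumed nut centre. I relied on each camera's own measured centre.
- **Spanner:** its origin fits at (0.493, 0.221) m with yaw about 0.18 rad. That puts its middle roughly 10 mm from the mat's centre. I took its flatness from the picture and from where it was lowered, and did not measure it separately.
- **Camera disagreement:** the two cameras differ by 4–5 mm in y. I used the average, and for the nut the gripper's own centring confirmed it to within 1 mm.
- **Other toys:** the arm's path stayed clear of them and wrist forces stayed low throughout. I did not measure their positions again at the end.

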